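# Turn the wrongly shelved case round in its rack

### The job

The orange organiser case has been shelved the wrong way round, with its latches to the back. Tip it forward in its bay by its top edge and draw it out, stand it upright on the black rubber mat and let go of it to change your grip, then put it back the right way up in its own bay with its latches to the front, standing upright and level with the other cases. Leave the other cases, the spray can, the tape measure and the wooden block where they are.

Things in the scene. Friction and masses are not known exactly. Their poses are not given: they have to be found in the camera images.
- rack: fixed plywood rack for four cases side by side, open at top and front. Origin on the bench under the ridge; x to the rack's back (away from the robot), y left, z up; it spans x -59 to 73 mm. Four 42 mm wide bays centred at y = -67.5, -22.5, 22.5, 67.5 mm. Side walls 10 mm thick outside y = +-88.5 mm: 200 mm high for x = -32 to 73 mm, 55 mm high in front of that
- rack_ridge (a point): middle of the ridge, 18 mm above the rack's origin. Behind it the floor is level (z 18 mm) for 65 mm; in front it slopes down 15 degrees towards the front for 50 mm. A case tipped forward past about 9 degrees falls onto the slope and stays, leaning 15 degrees to the front, its upper front corner about 45 mm ahead of the others
- rack_lip (a point): top of the low aluminium lip that ends the slope, rack x = -50 mm, z = 11 mm, along the whole width
- rack_stop (a point): top of the low back stop, at its front face: rack x = 65 mm, z = 80 mm; above it the back is open, so a case's rear edge can be reached from above. The bays are parted by 3 mm aluminium dividers, rack x -27 to 63 mm, top at z = 64 mm
- orange_case: loose closed organiser case, orange, edges rounded 4 mm, about 0.35 kg: 95 mm deep (its x), 36 mm thick (y), 190 mm high (z); origin at the centre of its underside. Narrow -x face: white strip, two black latches 3 mm proud; narrow +x face: hinge barrel. It starts in any one of the bays, latches to the back, the other three in the rest
- orange_case_latches (a point): middle of the orange case's latch face (its own -47.5, 0, 95 mm). For every case at home: centre at rack x = 14.5 mm, so front face at x = -33, rear face at x = 62, underside z = 18, top z = 208 mm. Gap to the next case 9 mm, to a side wall 3 mm
- blue_case: loose blue case, same size, origin and axes as the orange one, standing properly in another bay, latches to the front
- green_case: loose green case, likewise
- grey_case: loose grey case, likewise
- mat: black rubber mat, fixed on the bench, 150 x 110 mm (x, y), 3 mm thick; origin at the centre of its underside. A drawer cabinet taller than the cases stands to its left, from about y = 0.28 m; the bench in front of rack and mat (x under 0.44 m) holds only low things, up to 66 mm high
- spray_can: loose spray can standing upright, 67 mm diameter, 205 mm high; origin at the centre of its underside
- tape_measure: loose yellow tape measure standing on the bench, 82 x 38 mm, 66 mm high; origin at its underside
- wood_block: loose wooden offcut lying flat, 65 x 140 mm (x, y), 38 mm high; origin at the centre of its underside

How it is judged:
By the outcome, as a careful person would: the job done as asked, in the order asked, and still so for the second after the job is handed in, with the robot touching nothing.
It also fails if it takes over 72 s, if anything falls off the work surface, if the arm or the gripper's body presses on something with over 40 N, if the wrist force passes 120 N, or if a joint passes its speed limit or range.

### The arm

A 7-joint arm with a two-finger parallel gripper is mounted at the origin on the work surface; the furniture and walls round the work are solid. World frame = base frame: x ahead of the robot, y to its left, z up, the work surface at z = 0. Lengths are in m, angles in degrees, forces in N, time in s.
With the tool pointing down it reaches from about 0.425 to 0.825 m from the base axis. Payload 3.6 kg.
Tool frame: the origin (TCP) lies midway between the tips of the shut fingers; the grasp point (between the pads) lies 19 mm behind it; z points along the fingers, y is the line along which they close (so a half turn about z gives the same grasp; the last joint's range is limited). The gripper opens to 93 mm and grips with 3 to 60 N. Pads are 15 mm wide; open, the fingers measure 128 mm over their backs; the gripper's body (75 mm by 188 mm) begins 65 mm behind the grasp point.
Start: joints at [-77.664, 35.231, -0.722, 81.555, 0.464, 63.22, -2.315], TCP at [0.156, 0.631, 0.219] pointing down, gripper open.
Joint ranges: [-178.69, 178.69], [-17.37, 117.87], [-77.05, 75.6], [15.02, 138.74], [-78.02, 258.01], [0.78, 113.62], [-162.83, 162.83]. Speed limits (degrees/s): [159.86, 159.86, 180, 180, 180, 180, 180].

### API

Orientations are given as [roll, pitch, yaw] about the fixed x, y, z axes, in that order (R = Rz(yaw) Ry(pitch) Rx(roll)).
In Python, from rig import manip gives the robot as it stands.
- The arm moves only by the tool play_rows, never from a script. Its argument "series" is a list that holds one entry, the list of rows, each a list of 7 numbers: the shift along the tool's x, y, z in units of 0.025 m (1.0 is 0.025 m), then the turn, a rotation vector about the tool's x, y, z in units of 0.08 rad (1.0 is 0.08 rad), then the opening, from 0 (shut) to 1 (fully open). In form: [[[tx, ty, tz, rx, ry, rz, jaw], ...]]. A call has 1 to 8 rows; each row shifts and turns the commanded pose from where the row before left it, along the tool's axes as they then stand; what a row does not reach is not made up. A row lasts 1/10 s, in which the tool goes at most 50 mm and 8.59 degrees, less where a joint would pass 70% of its speed; a pose out of reach is approached as far as the arm can. A call with a number of a shift or a turn outside -1 to 1 is refused whole. A call with a gripper value outside its range is refused whole. The fingers move at their own pace and stop on an object; "force" is the grip in N (left out, the last holds). Time passes only in rows, so rows that do not move let the fingers close. It gives the time, the measured TCP pose, the force, the opening and the grip force at its end, in the units of the state.
- manip.read_state(): the state, without advancing time (a new reading comes with each control period).
- manip.snapshot(name): name is "side" or "top" or "wrist"; returns the picture (420x560x3 uint8, red, green, blue); there is no depth.
- manip.camera_model(name): a dict with "intrinsics" (3x3 intrinsics, pixels), "world_from_camera" (4x4, takes a point from camera to world coordinates); the wrist camera has in their place "hand_eye" (4x4, takes a point from camera to tool coordinates, whose origin is the TCP and whose axes are the flange's). Camera axes: x right, y down, z forward; pixel columns grow to the right and rows downward; lengths in m; the calibration is good to about 2 mm. A picture is of the moment at which its call begins: read the wrist's pose just before it. camera_model takes no time and is no camera call.
- manip.close_job(): hands the job in; it is judged then, once.
The state is a dict: "time_s": time; "qpos": joint angles; "dq": joint speeds; "joint_efforts": joint torques, N m; "eef_pos": TCP position; "orientation": TCP orientation; "force": force on the tool from outside, world axes, zero at the start; "wrist_torque": the same for the moment, N m; "width": finger opening in m; "gripper_force": force on a finger pad.
Only numpy, scipy, OpenCV 4.12 (cv2) and the standard library are available. Lean on these libraries where they do the work, as an engineer would, in place of code of your own. Each camera call takes 0.05 s, during which the arm holds its last target. There are 200 camera calls.

## Working session

There is one attempt and no reset: what is moved stays moved. The work goes in short steps, Python scripts to look and compute and a tool call to move; the robot and the scene stay as the last step left them, time stands still between calls to the robot, and variables do not carry over. Pictures are saved under pics/ and viewed, at most 10 in all, crops included, and the job is handed in when it is done.

Besides the shell and the picture viewer there is one more tool, called after "Request:" as name([rows], argument=value, ...), one row to a line, values as JSON. play_rows: Moves the arm, as the interface text tells. Its arguments: {"type":"object","properties":{"series":{"type":"array"},"force":{"type":"number"}},"required":["series"]}

```bash
ls; mkdir -p pics; python3 - <<'E'
from rig import manip
import cv2,numpy as np
s=manip.read_state();print({k:np.round(v,3).tolist() for k,v in s.items()})
for n in("side","top"):
    im=manip.snapshot(n);cv2.imwrite(f"pics/{n}0.png",im[:,:,::-1])
    m=manip.camera_model(n);print(n,np.round(m["intrinsics"],1).tolist(),np.round(m["world_from_camera"],3).tolist())
print(np.round(manip.camera_model("wrist")["hand_eye"],3).tolist())
E
```

```text
pics
{'time_s': 0.0, 'qpos': [-77.663, 35.288, -0.725, 81.641, 0.463, 63.222, -2.313], 'dq': [0.013, -0.033, 0.049, 0.044, -0.074, -0.035, -0.01], 'joint_efforts': [-0.001, -45.893, 0.209, -16.575, -0.061, 0.02, 0.0], 'eef_pos': [0.155, 0.63, 0.217], 'orientation': [-179.852, -0.0, 166.152], 'force': [0.388, -0.14, 0.448], 'wrist_torque': [-0.006, 0.035, 0.025], 'gripper_force': 0.0, 'width': 0.093}
side [[396.2, 0.0, 279.5], [0.0, 396.2, 205.8], [0.0, 0.0, 1.0]] [[-0.992, -0.087, 0.09, 0.437], [-0.125, 0.677, -0.725, 0.538], [0.002, -0.731, -0.683, 0.679], [0.0, 0.0, 0.0, 1.0]]
top [[402.1, 0.0, 278.9], [0.0, 402.1, 208.1], [0.0, 0.0, 1.0]] [[0.164, -0.923, 0.348, 0.187], [-0.986, -0.152, 0.062, -0.127], [-0.004, -0.353, -0.935, 0.977], [0.0, 0.0, 0.0, 1.0]]
[[-0.0, -0.96, -0.281, 0.078], [1.0, -0.0, 0.0, 0.0], [-0.0, -0.281, 0.96, -0.166], [0.0, 0.0, 0.0, 1.0]]
```

View pics/side0.png

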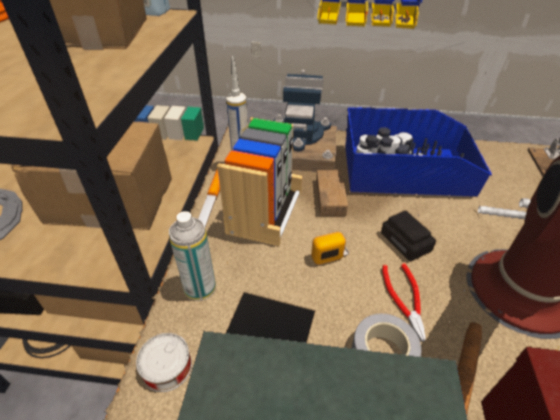

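View pics/top0.png

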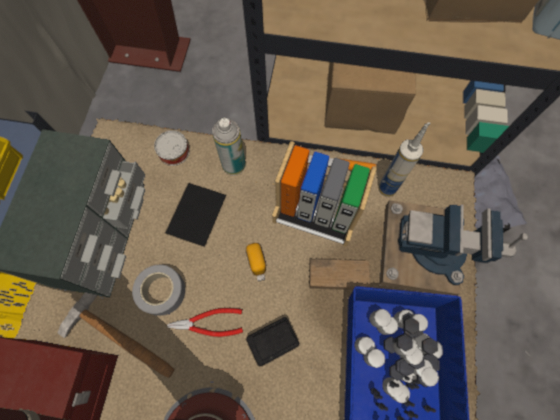

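```bash
python3 - <<'E'
import cv2,numpy as np
a=cv2.imread("pics/top0.png")[135:255,262:392];b=cv2.imread("pics/side0.png")[110:250,205:315]
f=lambda i,k:cv2.convertScaleAbs(cv2.resize(i,None,fx=k,fy=k,interpolation=cv2.INTER_CUBIC),alpha=1.3)
a=f(a,3.5);b=f(b,3.0);o=np.zeros((430,800,3),np.uint8);o[:a.shape[0],:a.shape[1]]=a;o[:b.shape[0],460:460+b.shape[1]]=b
cv2.imwrite("pics/crop0.png",o)
E
```

```text
(no output)
```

View pics/crop0.png

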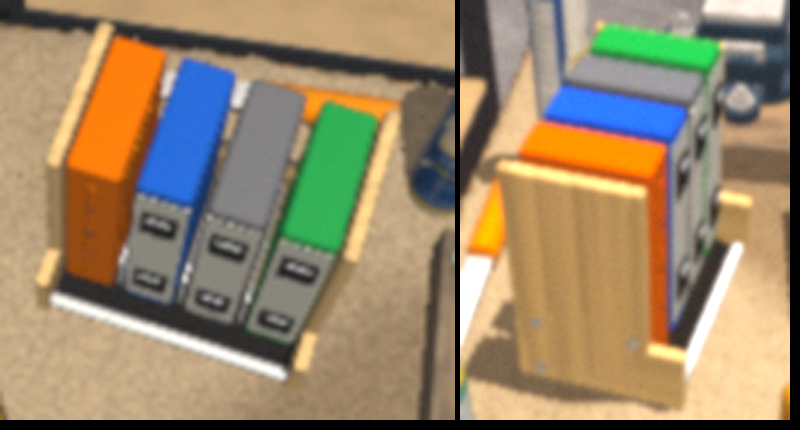

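```bash
cat > h.py <<'E'
import cv2,numpy as np
from rig import manip
def cast(n,px,z):
    m=manip.camera_model(n);K=m["intrinsics"];T=np.array(m["world_from_camera"])
    px=np.asarray(px,float).reshape(-1,2);d=cv2.undistortPoints(px[:,None],np.array(K),None)[:,0]
    d=np.c_[d,np.ones(len(d))]@T[:3,:3].T;o=T[:3,3];return o+d*((z-o[2])/d[:,2])[:,None]
def rect(n,mask,z):
    c=max(cv2.findContours(mask.astype(np.uint8),0,2)[0],key=cv2.contourArea)
    p=cast(n,c,z)[:,:2];r=cv2.minAreaRect((p*1000).astype(np.float32));
    return cv2.boxPoints(r)[:].round(1).tolist(),np.round(r[0],1),np.round(r[1],1),round(r[2],1)
E
python3 - <<'E'
from h import *
hs={}
rng={"orange":(5,18,150),"blue":(105,125,120),"green":(55,85,100)}
for n,(y0,y1,x0,x1) in {"top":(140,215,272,378),"side":(112,180,210,300)}.items():
    im=cv2.imread(f"pics/{n}0.png");h=cv2.cvtColor(im,cv2.COLOR_BGR2HSV)
    for c,(a,b,v) in rng.items():
        m=np.zeros(im.shape[:2],bool);m[y0:y1,x0:x1]=True
        if c=="orange" and n=="top": m[:,310:]=False
        k=m&(h[...,0]>=a)&(h[...,0]<=b)&(h[...,1]>150)
        V=h[...,2][k]; t,_=cv2.threshold(V.reshape(-1,1),0,255,cv2.THRESH_OTSU)
        kk=k&(h[...,2]>t)
        print(n,c,k.sum(),t,kk.sum(),rect(n,kk,.208))
im=cv2.imread("pics/top0.png");g=im.max(2)
m=np.zeros(g.shape,bool);m[175:250,160:230]=True
print("mat",rect("top",m&(g<45),.003))
im=cv2.imread("pics/side0.png");g=im.max(2)
m=np.zeros(g.shape,bool);m[290:345,222:320]=True
print("matside",rect("side",m&(g<45),.003))
u=lambda p:np.array(p)/3.5+[262,135]
print("orange c",cast("top",u([(120,38),(166,48),(116,180),(68,165)]),.208).round(3).tolist())
print("green c",cast("top",u([(327,102),(378,112),(336,250),(286,238)]),.208).round(3).tolist())
w=lambda p:np.array(p)/3+[205,110]
print("orange side",cast("side",w([(534,122),(664,148),(652,185),(522,158)])-[460/3,0],.208).round(3).tolist())
print("can top",cast("top",[(224,122)],.205),"side",cast("side",[(185,218)],.205),"tape",cast("top",[(256,259)],.05),"block",cast("top",[(340,273)],.038))
E
```

```text
top orange 1261 155.0 616 ([[525.9000244140625, -102.0], [617.4000244140625, -117.80000305175781], [623.0999755859375, -84.80000305175781], [531.5, -69.0]], array([574.5, -93.4]), array([33.5, 92.9]), 80.2)
top blue 705 133.0 619 ([[518.0999755859375, -147.60000610351562], [608.7999877929688, -163.10000610351562], [614.5999755859375, -129.39999389648438], [523.9000244140625, -113.80000305175781]], array([ 566.4, -138.5]), array([34.3, 92. ]), 80.3)
top green 660 119.0 594 ([[504.20001220703125, -234.1999969482422], [592.2999877929688, -249.5], [597.7000122070312, -218.39999389648438], [509.6000061035156, -203.10000610351562]], array([ 550.9, -226.3]), array([31.5, 89.4]), 80.2)
side orange 806 199.0 543 ([[528.2000122070312, -99.0], [620.7000122070312, -115.5], [627.0, -80.30000305175781], [534.4000244140625, -63.900001525878906]], array([577.6, -89.7]), array([35.7, 94. ]), 79.9)
side blue 504 193.0 371 ([[522.0, -141.39999389648438], [611.4000244140625, -156.6999969482422], [616.5999755859375, -126.4000015258789], [527.2999877929688, -111.0999984741211]], array([ 569.3, -133.9]), a
[... 424 characters left out ...]
de ([[423.8999938964844, 109.9000015258789], [565.5999755859375, 86.80000305175781], [579.5999755859375, 172.5], [437.8999938964844, 195.6999969482422]], array([501.8, 141.2]), array([ 86.9, 143.6]), 80.7)
orange c [[0.622, -0.089, 0.208], [0.62, -0.118, 0.208], [0.526, -0.101, 0.208], [0.531, -0.071, 0.208]]
green c [[0.598, -0.22, 0.208], [0.597, -0.251, 0.208], [0.503, -0.235, 0.208], [0.506, -0.205, 0.208]]
orange side [[0.621, -0.113, 0.208], [0.529, -0.095, 0.208], [0.531, -0.055, 0.208], [0.62, -0.072, 0.208]]
can top [[0.65737079 0.07937723 0.205     ]] side [[0.65469974 0.0850478  0.205     ]] tape [[ 0.3970106  -0.03293182  0.05      ]] block [[ 0.3988756  -0.23282002  0.038     ]]
```

The top view shows the orange case in the leftmost bay, next to the left wall, at about px (293,180). The mat is at (196,214) and the can at (228,145). In the side view the wall in front is the left wall. The rack yaw is about -10° and the measured sizes agree with those given. Before crossing, I'll check the cabinet height and write a move helper.

```bash
cat >> h.py <<'E'
from scipy.spatial.transform import Rotation as R
ex=np.array([.985,-.172,0]);ey=np.array([.172,.985,0]);OC=np.array([.576,-.0915,0]);MAT=np.array([.501,.147,0])
def rk(x,y,z): return OC+ex*(x-14.5)/1000+ey*(y-67.5)/1000+[0,0,z/1000]   # rack mm -> world
def go(p,rpy):
    s=manip.read_state();A=R.from_euler('xyz',s["orientation"],degrees=True);B=R.from_euler('xyz',rpy,degrees=True)
    d=np.asarray(p)-s["eef_pos"]
    print("t",round(s["time_s"],2),"at",np.round(s["eef_pos"],4),np.round(s["orientation"],1),"w",round(s["width"],4),"F",np.round(s["force"],1),"q",np.round(s["qpos"]))
    print(" shift(units, tool now)",(A.inv().apply(d)/.025).round(2)," turn",((A.inv()*B).as_rotvec()/.08).round(2)," shift(tool after turn)",(B.inv().apply(d)/.025).round(2))
def tri(a,b):
    o=[];d=[]
    for n,p in(("top",a),("side",b)):
        q=cast(n,[p],0)[0];c=np.array(manip.camera_model(n)["world_from_camera"])[:3,3];o.append(c);d.append((q-c)/np.linalg.norm(q-c))
    M=np.c_[d[0],-d[1]];t=np.linalg.lstsq(M,o[1]-o[0],rcond=None)[0];P=o[0]+t[0]*d[0];Q=o[1]+t[1]*d[1]
    return ((P+Q)/2).round(3),round(np.linalg.norm(P-Q),4)
E
python3 - <<'E'
from h import *
print(tri((120,150),(205,335)),tri((72,285),(460,355)))
print(tri((224,120),(185,216)))
go(rk(80,67.5,420),[180,0,170])
E
```

```text
(array([0.56, 0.29, 0.2 ]), np.float64(0.0117)) (array([0.251, 0.284, 0.22 ]), np.float64(0.0058))
(array([0.658, 0.08 , 0.206]), np.float64(0.0054))
t 0.1 at [0.1555 0.6304 0.2176] [-179.9    0.   166.1] w 0.0932 F [-0.5 -1.2 -0.4] q [-78.  35.  -1.  82.   0.  63.  -2.]
 shift(units, tool now) [-25.86 -23.85  -8.04]  turn [-0.03 -0.   -0.84]  shift(tool after turn) [-24.2  -25.51  -8.1 ]
```

Request:
play_rows([
  [[0, 0, -1, 0, 0, 0, 0], [0, 0, -1, 0, 0, 0, 0], [0, 0, -1, 0, 0, 0, 0], [0, 0, -1, 0, 0, 0, 0], [0, 0, -1, 0, 0, 0, 0], [0, 0, -1, 0, 0, 0, 0], [0, 0, -1, 0, 0, 0, 0], [0, 0, -1, 0, 0, -0.84, 0]],
])

```text
time_s: 0.9
eef_pos: [0.1555, 0.6307, 0.419]
orientation: [-179.9, 0.0, 170.1]
force: [0.1, 0.3, 0.1]
width: 0.0333
gripper_force: 0.0
```

Request:
play_rows([
  [[-0.95, -1, 0, 0, 0, 0, 0], [-0.95, -1, 0, 0, 0, 0, 0], [-0.95, -1, 0, 0, 0, 0, 0], [-0.95, -1, 0, 0, 0, 0, 0], [-0.95, -1, 0, 0, 0, 0, 0], [-0.95, -1, 0, 0, 0, 0, 0], [-0.95, -1, 0, 0, 0, 0, 0], [-0.95, -1, 0, 0, 0, 0, 0]],
])

```text
time_s: 1.7
eef_pos: [0.3085, 0.3996, 0.4182]
orientation: [-179.9, -0.0, 170.0]
force: [0.0, -0.1, 0.7]
width: 0.0007
gripper_force: 0.0
```

Request:
play_rows([
  [[-0.95, -1, 0, 0, 0, 0, 0], [-0.95, -1, 0, 0, 0, 0, 0], [-0.95, -1, 0, 0, 0, 0, 0], [-0.95, -1, 0, 0, 0, 0, 0], [-0.95, -1, 0, 0, 0, 0, 0], [-0.95, -1, 0, 0, 0, 0, 0], [-0.95, -1, 0, 0, 0, 0, 0], [-0.95, -1, 0, 0, 0, 0, 0]],
])

```text
time_s: 2.5
eef_pos: [0.4607, 0.1698, 0.4183]
orientation: [-180.0, -0.0, 170.0]
force: [-0.2, 0.1, 0.4]
width: 0.0003
gripper_force: 0.0
```

Request:
play_rows([
  [[-0.95, -1, 0, 0, 0, 0, 0], [-0.95, -1, 0, 0, 0, 0, 0], [-0.95, -1, 0, 0, 0, 0, 0], [-0.95, -1, 0, 0, 0, 0, 0], [-0.95, -1, 0, 0, 0, 0, 0], [-0.95, -1, 0, 0, 0, 0, 0], [-0.95, -1, 0, 0, 0, 0, 0], [-0.95, -1, 0, 0, 0, 0, 0]],
])

```text
time_s: 3.3
eef_pos: [0.6132, -0.0598, 0.418]
orientation: [180.0, -0.1, 170.0]
force: [0.1, 0.2, 0.4]
width: 0.0004
gripper_force: 0.0
```

```bash
python3 - <<'E'
from h import *
go(rk(80,67.5,260),[180,0,170])
E
```

```text
t 3.3 at [ 0.6132 -0.0598  0.418 ] [ 1.8e+02 -1.0e-01  1.7e+02] w 0.0004 F [0.1 0.2 0.4] q [-6. 27. 18. 66. -8. 88. 90.]
 shift(units, tool now) [-1.38 -1.5   6.32]  turn [ 0.   -0.02  0.  ]  shift(tool after turn) [-1.38 -1.5   6.32]
```

Request:
play_rows([
  [[-0.7, -0.75, 0, 0, 0, 0, 0], [-0.68, -0.75, 0, 0, 0, 0, 0], [0, 0, 1, 0, 0, 0, 0], [0, 0, 1, 0, 0, 0, 0], [0, 0, 1, 0, 0, 0, 0], [0, 0, 1, 0, 0, 0, 0], [0, 0, 1, 0, 0, 0, 0], [0, 0, 1, 0, 0, 0, 0]],
])

```text
time_s: 4.1
eef_pos: [0.6398, -0.1015, 0.2671]
orientation: [180.0, -0.1, 170.0]
force: [0.4, -0.3, 0.3]
width: 0.0006
gripper_force: 0.0
```

```bash
python3 - <<'E'
from h import *
go(rk(80,67.5,190),[180,0,170])
a=manip.snapshot("top")[90:260,240:400,::-1];b=manip.snapshot("side")[50:220,180:340,::-1]
f=lambda i:cv2.resize(i,(400,425),interpolation=cv2.INTER_CUBIC)
cv2.imwrite("pics/p1.png",np.hstack([f(a),f(b)]))
E
```

```text
t 4.1 at [ 0.6398 -0.1015  0.2671] [ 1.8e+02 -1.0e-01  1.7e+02] w 0.0006 F [ 0.4 -0.3  0.3] q [ -2.  34.  17.  78. -10.  70.  95.]
 shift(units, tool now) [-0.04 -0.04  3.08]  turn [ 0.   -0.02  0.  ]  shift(tool after turn) [-0.04 -0.04  3.08]
```

View pics/p1.png

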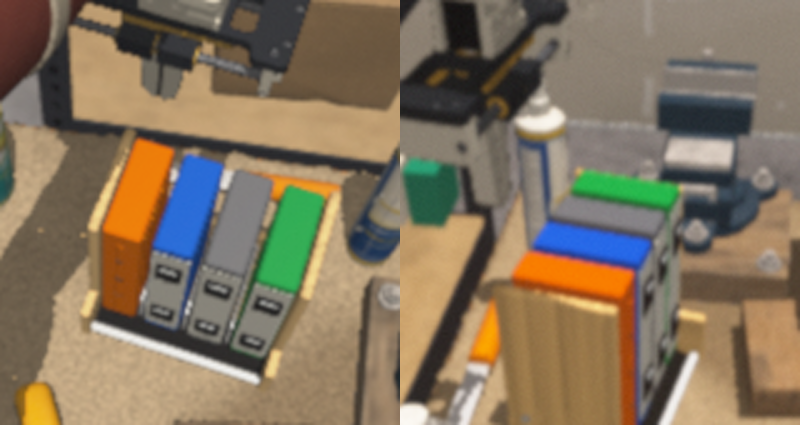

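The fingers hang behind the orange case, with their tips at top px ≈(305,128). They look clear, so I'll descend and pull.

Request:
play_rows([
  [[0, 0, 1, 0, 0, 0, 0], [0, 0, 1, 0, 0, 0, 0], [0, 0, 0.8, 0, 0, 0, 0], [0, 0, 0.2, 0, 0, 0, 0], [0, 0, 0, 0, 0, 0, 0]],
])

```text
time_s: 4.7
eef_pos: [0.6404, -0.1017, 0.1939]
orientation: [-180.0, -0.0, 170.0]
force: [0.1, 0.4, 0.6]
width: 0.0002
gripper_force: 0.0
```

Request:
play_rows([
  [[0.25, 0, 0, 0, 0, 0, 0], [0.25, 0, 0, 0, 0, 0, 0], [0.25, 0, 0, 0, 0, 0, 0], [0.25, 0, 0, 0, 0, 0, 0], [0.25, 0, 0, 0, 0, 0, 0], [0.25, 0, 0, 0, 0, 0, 0], [0.25, 0, 0, 0, 0, 0, 0], [0.25, 0, 0, 0, 0, 0, 0]],
])

```text
time_s: 5.5
eef_pos: [0.5903, -0.0929, 0.1936]
orientation: [-180.0, -0.0, 170.0]
force: [0.9, -0.5, -0.9]
width: 0.0006
gripper_force: 0.0
```

```bash
python3 - <<'E'
from h import *
go(rk(20.5,67.5,190),[180,0,170])
a=manip.snapshot("top")[90:260,240:400,::-1];b=manip.snapshot("side")[50:220,180:340,::-1]
f=lambda i:cv2.resize(i,(400,425),interpolation=cv2.INTER_CUBIC)
cv2.imwrite("pics/p2.png",np.hstack([f(a),f(b)]))
E
```

```text
t 5.5 at [ 0.5903 -0.0929  0.1936] [-180.   -0.  170.] w 0.0006 F [ 0.9 -0.5 -0.9] q [ -3.  33.  17.  93. -11.  56.  97.]
 shift(units, tool now) [ 0.33 -0.04  0.15]  turn [-0. -0. -0.]  shift(tool after turn) [ 0.33 -0.04  0.15]
```

Request:
play_rows([
  [[0.25, 0, 0, 0, 0, 0, 0], [0, 0, 0, 0, 0, 0, 0], [0, 0, 0, 0, 0, 0, 0]],
])

```text
time_s: 5.9
eef_pos: [0.5849, -0.092, 0.1937]
orientation: [-180.0, 0.0, 170.0]
force: [0.7, 0.1, -0.1]
width: 0.0004
gripper_force: 0.2
```

Request:
play_rows([
  [[-0.6, 0, 0, 0, 0, 0, 0], [0, 0, -1, 0, 0, 0, 0], [0, 0, -1, 0, 0, 0, 0], [0, 0, -1, 0, 0, 0, 0], [0, 0, -1, 0, 0, 0, 0], [0, 0, -1, 0, 0, 0, 0.5], [0, 0, -1, 0, 0, 0, 0.6]],
])

```text
time_s: 6.6
eef_pos: [0.5994, -0.0945, 0.3445]
orientation: [-180.0, -0.0, 170.0]
force: [0.9, -0.3, -0.7]
width: 0.0121
gripper_force: 0.0
```

```bash
python3 - <<'E'
from h import *
go(rk(-60,67.5,340),[180,-15,170])
A=manip.snapshot("top")[:,:,::-1];B=manip.snapshot("side")[:,:,::-1];cv2.imwrite("pics/top2.png",A);cv2.imwrite("pics/side2.png",B)
f=lambda i:cv2.resize(i,(400,425),interpolation=cv2.INTER_CUBIC)
cv2.imwrite("pics/p2.png",np.hstack([f(A[90:260,240:400]),f(B[90:260,180:340])]))
E
```

```text
t 6.6 at [ 0.5994 -0.0945  0.3445] [-180.   -0.  170.] w 0.0121 F [ 0.9 -0.3 -0.7] q [-4. 27. 18. 77. -8. 77. 94.]
 shift(units, tool now) [ 3.92 -0.05  0.18]  turn [-0.    3.26 -0.  ]  shift(tool after turn) [ 3.74 -0.05  1.19]
```

View pics/p2.png

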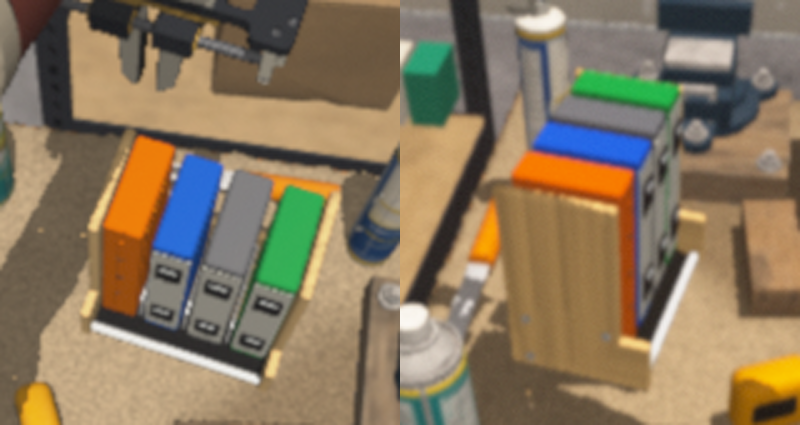

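The case is upright again: top px of the orange top is unchanged at ≈(296,146), so it has either rocked back or was never pushed. I'll check heights and fingertip calibration.

```bash
python3 - <<'E'
from h import *
print("rear-left corner",tri((296.3,145.9),(225.7,162.7)),"front-right",tri((262+116/3.5,135+180/3.5),(205+204/3,110+148/3)))
print("green rear-left",tri((262+327/3.5,135+102/3.5),(205+(590-460)/3,110+52/3)))
print("tip p1",cast("top",[(304.8,128)],.267))
go(rk(82,67.5,340),[180,0,170])
E
```

```text
rear-left corner (array([ 0.626, -0.088,  0.196]), np.float64(0.0035)) front-right (array([ 0.529, -0.101,  0.203]), np.float64(0.0015))
green rear-left (array([ 0.603, -0.221,  0.198]), np.float64(0.0008))
tip p1 [[ 0.63225104 -0.10301561  0.267     ]]
t 6.7 at [ 0.6013 -0.0953  0.3473] [-180.     0.4  170. ] w 0.0201 F [ 0.   0.5 -0.3] q [-4. 27. 18. 77. -8. 77. 94.]
 shift(units, tool now) [-1.68 -0.02  0.31]  turn [-0.    0.09 -0.  ]  shift(tool after turn) [-1.68 -0.02  0.29]
```

Request:
play_rows([
  [[-0.88, 0, 0, 0, 0, 0, 0], [-0.8, 0, 0, 0, 0, 0, 0], [0, 0, 1, 0, 0, 0, 0], [0, 0, 1, 0, 0, 0, 0], [0, 0, 1, 0, 0, 0, 0], [0, 0, 1, 0, 0, 0, 0], [0, 0, 1, 0, 0, 0, 0], [0, 0, 1, 0, 0, 0, 0]],
])

```text
time_s: 7.5
eef_pos: [0.6401, -0.1016, 0.1912]
orientation: [-180.0, -0.1, 170.0]
force: [0.1, -2.0, 0.4]
width: -0.0
gripper_force: 0.0
```

Request:
play_rows([
  [[0, 0, 0.85, 0, 0, 0, 0], [0, 0, 0, 0, 0, 0, 0], [0.3, 0, 0, 0, 0, 0, 0], [0.3, 0, 0, 0, 0, 0, 0], [0.3, 0, 0, 0, 0, 0, 0], [0.3, 0, 0, 0, 0, 0, 0], [0.2, 0, 0, 0, 0, 0, 0], [0.2, 0, 0, 0, 0, 0, 0]],
])

```text
time_s: 8.3
eef_pos: [0.6011, -0.0948, 0.1728]
orientation: [180.0, 0.0, 170.0]
force: [-0.3, -0.3, 0.5]
width: 0.0005
gripper_force: 0.0
```

```bash
python3 - <<'E'
from h import *
go(rk(20,67.5,172),[180,0,170])
A=manip.snapshot("top")[:,:,::-1];B=manip.snapshot("side")[:,:,::-1];cv2.imwrite("pics/top3.png",A);cv2.imwrite("pics/side3.png",B)
f=lambda i:cv2.resize(i,(400,425),interpolation=cv2.INTER_CUBIC)
cv2.imwrite("pics/p3.png",np.hstack([f(A[90:260,240:400]),f(B[90:260,180:340])]))
E
```

```text
t 8.3 at [ 0.6011 -0.0948  0.1728] [180.   0. 170.] w 0.0005 F [-0.3 -0.3  0.5] q [ -3.  35.  16.  93. -11.  54.  97.]
 shift(units, tool now) [ 0.79 -0.05  0.03]  turn [ 0.    0.01 -0.  ]  shift(tool after turn) [ 0.79 -0.05  0.03]
```

View pics/p3.png

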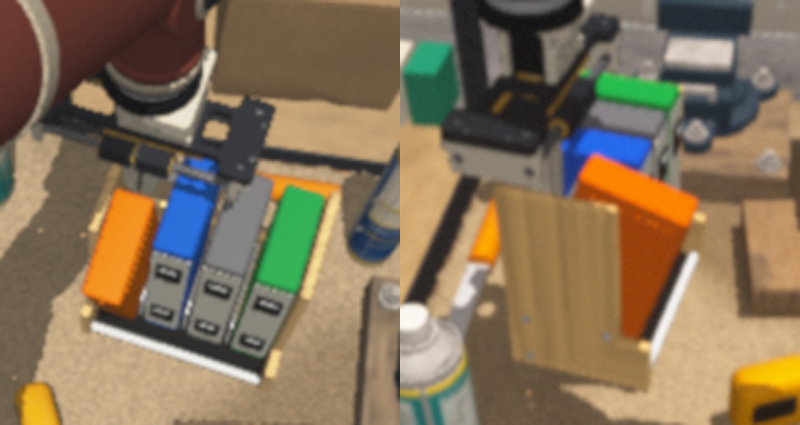

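The case is now tipped forward: its top front edge is at crop (85–140,275–305) in the top view, and the lean is clear in the side view. I'll back off gently and re-measure.

Request:
play_rows([
  [[-0.5, 0, 0, 0, 0, 0, 0], [-0.5, 0, 0, 0, 0, 0, 0], [0, 0, -0.7, 0, 0, 0, 0], [0, 0, -1, 0, 0, 0, 0], [0, 0, -1, 0, 0, 0, 0], [0, 0, -1, 0, 0, 0, 0], [0, 0, -1, 0, 0, 0, 0.3], [0, 0, -1, 0, 0, 0, 0.6]],
])

```text
time_s: 9.2
eef_pos: [0.6262, -0.0993, 0.3159]
orientation: [-180.0, 0.0, 170.0]
force: [0.3, -1.1, -0.5]
width: 0.0121
gripper_force: 0.0
```

```bash
python3 - <<'E'
from h import *
go(rk(-60,67.5,340),[180,-15,170])
A=manip.snapshot("top")[:,:,::-1];B=manip.snapshot("side")[:,:,::-1];cv2.imwrite("pics/top4.png",A);cv2.imwrite("pics/side4.png",B)
f=lambda i:cv2.resize(i,(400,425),interpolation=cv2.INTER_CUBIC)
cv2.imwrite("pics/p4.png",np.hstack([f(A[120:290,240:400]),f(B[90:260,180:340])]))
E
```

```text
t 9.2 at [ 0.6262 -0.0993  0.3159] [-180.    0.  170.] w 0.0121 F [ 0.3 -1.1 -0.5] q [-3. 31. 18. 76. -9. 75. 95.]
 shift(units, tool now) [ 5.01 -0.05 -0.97]  turn [-0.    3.27 -0.  ]  shift(tool after turn) [ 5.09 -0.05  0.36]
```

View pics/p4.png

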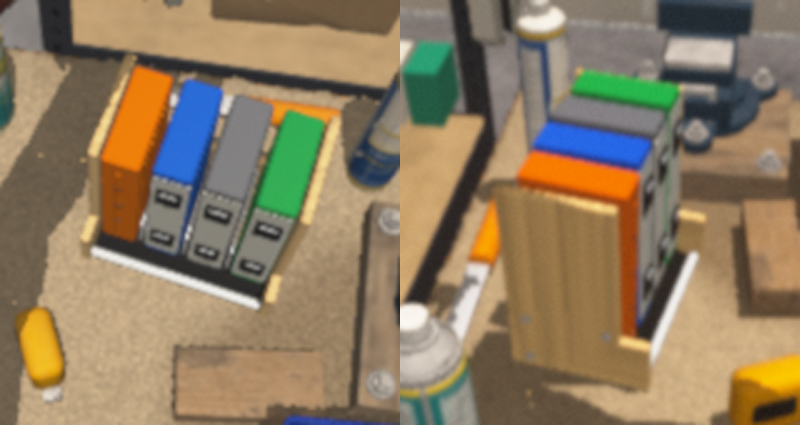

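```bash
python3 - <<'E'
from h import *
def rack(p): d=np.array(p)-OC; return np.round([d@ex*1000+14.5,d@ey*1000+67.5,p[2]*1000])
P,e=tri((240+85/2.5,90+278/2.5),(180+290/2.5,90+217/2.5));print("front +y",rack(P),e)
P,e=tri((240+138/2.5,90+303/2.5),(180+297/2.5,90+197/2.5));print("front -y",rack(P),e)
P,e=tri((240+113/2.5,90+190/2.5),(180+178/2.5,90+195/2.5));print("rear +y",rack(P),e)
rng=(5,18)
for k in (0,2,4):
    try: im=cv2.imread(f"pics/top{k}.png")
    except: continue
    if im is None: continue
    h=cv2.cvtColor(im,cv2.COLOR_BGR2HSV);m=(h[...,0]>=5)&(h[...,0]<=18)&(h[...,1]>150)&(h[...,2]>155);m[:,310:]=0;m[:140]=0;m[215:]=0
    c=rect("top",m,.208);print(k,rack([*(np.array(c[1])/1000),.208]),c[2:])
E
```

```text
front +y [-80.  82. 198.] 0.0111
front -y [-77.  35. 180.] 0.0046
rear +y [  6.  86. 201.] 0.0041
0 [ 13.  65. 208.] (array([33.5, 92.9]), 80.2)
2 [ 16.  64. 208.] (array([38.8, 95.5]), 80.1)
4 [ 10.  64. 208.] (array([38.9, 97. ]), 80.5)
```

Request:
play_rows([
  [[-0.7, 0, 0, 0, 0, 0, 0], [0, 0, 0.5, 0, 0, 0, 0], [0, 0, 1, 0, 0, 0, 0], [0, 0, 1, 0, 0, 0, 0], [0, 0, 1, 0, 0, 0, 0], [0, 0, 1, 0, 0, 0, 0], [0, 0, 1, 0, 0, 0, 0]],
])

```text
time_s: 10.0
eef_pos: [0.6415, -0.1019, 0.1743]
orientation: [-180.0, -0.2, 170.0]
force: [-0.7, -0.3, -0.7]
width: 0.0002
gripper_force: 0.0
```

Request:
play_rows([
  [[0.4, 0, 0, 0, 0, 0, 0], [0.3, 0, 0, 0, 0, 0, 0], [0.2, 0, 0, 0, 0, 0, 0], [0.2, 0, 0, 0, 0, 0, 0], [0.2, 0, 0, 0, 0, 0, 0], [0.2, 0, 0, 0, 0, 0, 0], [0.1, 0, 0, 0, 0, 0, 0], [0.1, 0, 0, 0, 0, 0, 0]],
])

```text
time_s: 10.8
eef_pos: [0.6014, -0.0948, 0.1776]
orientation: [180.0, 0.0, 170.0]
force: [0.5, 0.4, -0.8]
width: 0.0004
gripper_force: 0.0
```

```bash
cat >> h.py <<'E'
def lean():
    h=cv2.cvtColor(manip.snapshot("side"),cv2.COLOR_RGB2HSV);m=(h[...,0]>=3)&(h[...,0]<=16)&(h[...,1]>170)&(h[...,2]>90)
    m[:,:215]=0;m[:,315:]=0;m[:150]=0;m[225:]=0
    c=np.where(m.sum(0)>3)[0];return round(float(manip.read_state()["time_s"]),2),int(c.max()),int(m.sum())
E
python3 - <<'E'
from h import *
go(rk(20,67.5,172),[180,0,170])
for _ in range(5):print(lean())
E
```

```text
t 10.8 at [ 0.6014 -0.0948  0.1776] [180.   0. 170.] w 0.0004 F [ 0.5  0.4 -0.8] q [ -3.  35.  16.  92. -11.  55.  97.]
 shift(units, tool now) [ 0.8  -0.04  0.22]  turn [0. 0. 0.]  shift(tool after turn) [ 0.8  -0.04  0.22]
(10.85, 297, 1656)
(10.9, 295, 1599)
(10.95, 292, 1493)
(11.0, 291, 1463)
(11.05, 292, 1497)
```

Request:
play_rows([
  [[0, 0, 0, 0, 0, 0, 0], [0.1, 0, 0, 0, 0, 0, 0], [0.1, 0, 0, 0, 0, 0, 0], [0.1, 0, 0, 0, 0, 0, 0], [0.1, 0, 0, 0, 0, 0, 0], [0, 0, 0, 0, 0, 0, 0], [0, 0, 0, 0, 0, 0, 0]],
])

```text
time_s: 11.75
eef_pos: [0.592, -0.0932, 0.1777]
orientation: [-180.0, 0.1, 170.0]
force: [1.0, -0.6, 1.0]
width: 0.0006
gripper_force: 0.5
```

```bash
python3 - <<'E'
from h import *
for _ in range(4):print(lean())
E
```

```text
(11.8, 296, 1628)
(11.85, 296, 1630)
(11.9, 296, 1628)
(11.95, 296, 1629)
```

Request:
play_rows([
  [[-0.1, 0, 0, 0, 0, 0, 0], [-0.1, 0, 0, 0, 0, 0, 0]],
])

```text
time_s: 12.15
eef_pos: [0.5963, -0.0939, 0.177]
orientation: [-180.0, -0.1, 170.0]
force: [0.0, 0.2, 0.3]
width: 0.0004
gripper_force: 0.0
```

```bash
python3 - <<'E'
from h import *
for _ in range(4):print(lean())
E
```

```text
(12.2, 295, 1582)
(12.25, 295, 1580)
(12.3, 295, 1574)
(12.35, 295, 1576)
```

Request:
play_rows([
  [[0.1, 0, 0, 0, 0, 0, 0], [0.1, 0, 0, 0, 0, 0, 0], [0.1, 0, 0, 0, 0, 0, 0], [0.1, 0, 0, 0, 0, 0, 0], [0.1, 0, 0, 0, 0, 0, 0], [0, 0, 0, 0, 0, 0, 0]],
])

```text
time_s: 12.95
eef_pos: [0.5837, -0.0918, 0.1774]
orientation: [180.0, -0.0, 170.0]
force: [0.2, 0.0, 0.5]
width: 0.0005
gripper_force: 0.4
```

```bash
python3 - <<'E'
from h import *
for _ in range(3):print(lean())
E
```

```text
(13.0, 301, 1768)
(13.05, 301, 1766)
(13.1, 301, 1767)
```

Request:
play_rows([
  [[0.1, 0, 0, 0, 0, 0, 0], [0.1, 0, 0, 0, 0, 0, 0], [0, 0, 0, 0, 0, 0, 0]],
])

```text
time_s: 13.4
eef_pos: [0.5787, -0.0909, 0.1772]
orientation: [-180.0, -0.1, 170.0]
force: [0.4, -0.7, -0.1]
width: 0.0005
gripper_force: 0.1
```

```bash
python3 - <<'E'
from h import *
for _ in range(3):print(lean())
A=manip.snapshot("top")[:,:,::-1];B=manip.snapshot("side")[:,:,::-1];cv2.imwrite("pics/top5.png",A);cv2.imwrite("pics/side5.png",B)
f=lambda i:cv2.resize(i,(400,425),interpolation=cv2.INTER_CUBIC)
cv2.imwrite("pics/p5.png",np.hstack([f(A[120:290,240:400]),f(B[120:248,215:335])]))
E
```

```text
(13.45, 304, 1831)
(13.5, 304, 1828)
(13.55, 304, 1833)
```

View pics/p5.png

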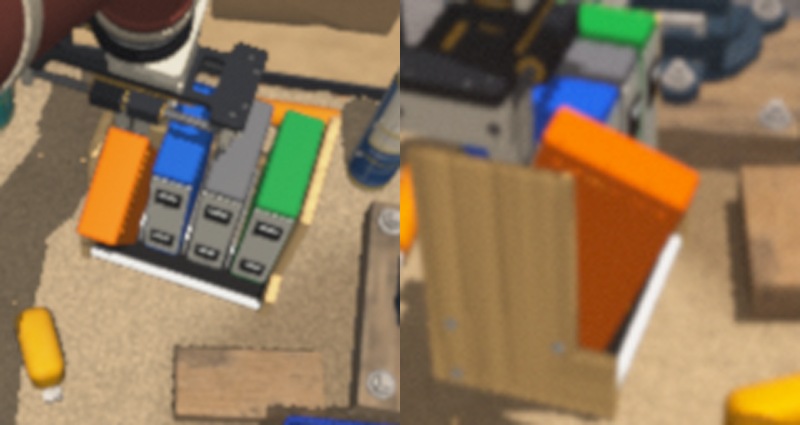

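```bash
python3 - <<'E'
from h import *
def rack(p): d=np.array(p)-OC; return np.round([d@ex*1000+14.5,d@ey*1000+67.5,p[2]*1000])
S=lambda u,v:(215+(u-400)/3.33,120+v/3.32);T=lambda u,v:(240+u/2.5,120+v/2.5)
for n,t,s in(("fn",(80,235),(685,207)),("ff",(132,245),(697,180)),("rn",(108,130),(540,165)),("rf",(152,137),(565,108))):
    P,e=tri(T(*t),S(*s));print(n,rack(P),e)
E
```

```text
fn [-96.  78. 182.] 0.0026
ff [-90.  36. 170.] 0.0043
rn [ -7.  86. 199.] 0.0022
rf [ -8.  46. 214.] 0.0038
```

Request:
play_rows([
  [[-0.1, 0, 0, 0, 0, 0, 0], [-0.1, 0, 0, 0, 0, 0, 0], [0, 0, 0, 0, 0, 0, 0]],
])

```text
time_s: 13.95
eef_pos: [0.5849, -0.092, 0.1774]
orientation: [-180.0, 0.0, 170.0]
force: [0.6, 0.2, 0.2]
width: 0.0006
gripper_force: 0.2
```

```bash
python3 - <<'E'
from h import *
for _ in range(3):print(lean())
E
```

```text
(14.0, 300, 1749)
(14.05, 300, 1753)
(14.1, 300, 1760)
```

Request:
play_rows([
  [[-0.06, 0, 0, 0, 0, 0, 0], [-0.06, 0, 0, 0, 0, 0, 0], [-0.06, 0, 0, 0, 0, 0, 0], [-0.06, 0, 0, 0, 0, 0, 0], [0, 0, 0, 0, 0, 0, 0]],
])

```text
time_s: 14.6
eef_pos: [0.5905, -0.0929, 0.1774]
orientation: [-180.0, 0.0, 170.0]
force: [0.6, 0.6, -0.2]
width: 0.0004
gripper_force: 0.2
```

```bash
python3 - <<'E'
from h import *
for _ in range(2):print(lean())
E
```

```text
(14.65, 297, 1658)
(14.7, 297, 1660)
```

Request:
play_rows([
  [[-0.06, 0, 0, 0, 0, 0, 0], [-0.06, 0, 0, 0, 0, 0, 0], [-0.06, 0, 0, 0, 0, 0, 0], [-0.06, 0, 0, 0, 0, 0, 0], [0, 0, 0, 0, 0, 0, 0]],
])

```text
time_s: 15.2
eef_pos: [0.5962, -0.094, 0.1773]
orientation: [-180.0, -0.0, 170.0]
force: [-0.3, 1.0, -0.0]
width: 0.0007
gripper_force: 0.0
```

```bash
python3 - <<'E'
from h import *
for _ in range(2):print(lean())
E
```

```text
(15.25, 295, 1582)
(15.3, 295, 1581)
```

Request:
play_rows([
  [[-0.06, 0, 0, 0, 0, 0, 0], [-0.06, 0, 0, 0, 0, 0, 0], [-0.06, 0, 0, 0, 0, 0, 0], [-0.06, 0, 0, 0, 0, 0, 0], [0, 0, 0, 0, 0, 0, 0]],
])

```text
time_s: 15.8
eef_pos: [0.6023, -0.095, 0.1774]
orientation: [-180.0, 0.0, 170.0]
force: [0.8, 0.3, -0.4]
width: 0.0009
gripper_force: 0.0
```

```bash
python3 - <<'E'
from h import *
for _ in range(2):print(lean())
E
```

```text
(15.85, 295, 1585)
(15.9, 295, 1578)
```

Held still, the case stays at 295, so bouncing off the slope was what threw it back before. I'll lift away and measure the lean.

Request:
play_rows([
  [[-0.2, 0, 0, 0, 0, 0, 0], [-0.2, 0, 0, 0, 0, 0, 0], [0, 0, -0.6, 0, 0, 0, 0], [0, 0, -1, 0, 0, 0, 0], [0, 0, -1, 0, 0, 0, 0], [0, 0, -1, 0, 0, 0, 0], [0, 0, -1, 0, 0, 0, 0.6], [0, 0, -1, 0, 0, 0, 0.6]],
])

```text
time_s: 16.7
eef_pos: [0.6122, -0.0968, 0.3185]
orientation: [-180.0, 0.0, 170.0]
force: [0.5, -0.2, 0.4]
width: 0.0119
gripper_force: 0.0
```

Request:
play_rows([
  [[0, 0, -1, 0, 0, 0, 0.6], [0, 0, -0.6, 0, 0, 0, 0.6], [0, 0, 0, 0, 0, 0, 0.6]],
])

```text
time_s: 17.0
eef_pos: [0.6133, -0.0973, 0.36]
orientation: [-180.0, 0.3, 170.0]
force: [0.2, -0.5, 1.2]
width: 0.0356
gripper_force: 0.0
```

```bash
python3 - <<'E'
from h import *
print(lean())
def rack(p): d=np.array(p)-OC; return np.round([d@ex*1000+14.5,d@ey*1000+67.5,p[2]*1000])
A=manip.snapshot("top")[:,:,::-1]
h=cv2.cvtColor(A,cv2.COLOR_BGR2HSV);m=(h[...,0]>=5)&(h[...,0]<=18)&(h[...,1]>150);m[:,310:]=0;m[:135]=0;m[225:]=0
V=h[...,2][m];t,_=cv2.threshold(V.reshape(-1,1),0,255,cv2.THRESH_OTSU);m&=h[...,2]>t
c=rect("top",m,.206)
for p in c[0]:print(rack([p[0]/1000,p[1]/1000,.206]))
print(c[1:],t)
al=np.radians(15);d=np.array([-np.sin(al),0,np.cos(al)]);  # case up axis in rack
# grasp point: 22 mm behind front face, 25 mm below top (case frame)
fb=np.array([-31.9,67.5,9.5]);g=fb+d*165+np.array([np.cos(al),0,np.sin(al)])*20
print("grasp rack",g,"tcp",g-d*19)
T=g-d*19; P=g-d*19+d*100
go(rk(*P),[180,-15,170]); go(rk(*T),[180,-15,170])
B=R.from_euler('xyz',[180,-15,170],degrees=True).apply([0,0,1]);print("tool z",B,"want",-(ex*d[0]+np.array([0,0,d[2]])))
E
```

```text
(17.05, 295, 1565)
[-84.  44. 206.]
[ 18.  49. 206.]
[ 16.  85. 206.]
[-85.  81. 206.]
(array([527.8, -86. ]), array([ 36.5, 101.7]), 82.5) 174.0
grasp rack [-55.28662592  67.5        174.05414224] tcp [-50.36906406  67.5        155.70155154]
t 17.1 at [ 0.6119 -0.0967  0.3568] [-180.   -0.  170.] w 0.0437 F [ 0.5 -0.9  0.1] q [-4. 28. 19. 74. -9. 80. 94.]
 shift(units, tool now) [ 5.08 -0.05  4.18]  turn [-0.    3.27  0.  ]  shift(tool after turn) [ 3.82 -0.05  5.35]
t 17.1 at [ 0.6119 -0.0967  0.3568] [-180.   -0.  170.] w 0.0437 F [ 0.5 -0.9  0.1] q [-4. 28. 19. 74. -9. 80. 94.]
 shift(units, tool now) [ 4.04 -0.05  8.05]  turn [-0.    3.27  0.  ]  shift(tool after turn) [ 1.82 -0.05  8.82]
tool z [-0.254887    0.04494346 -0.96592583] want [ 0.25493676 -0.04451688 -0.96592583]
```

```bash
python3 - <<'E'
from h import *
go(rk(-79,66,252),[180,15,170]); go(rk(-53,66,155),[180,15,170])
E
```

```text
t 17.1 at [ 0.6119 -0.0967  0.3568] [-180.   -0.  170.] w 0.0437 F [ 0.5 -0.9  0.1] q [-4. 28. 19. 74. -9. 80. 94.]
 shift(units, tool now) [ 5.19 -0.11  4.2 ]  turn [-0.   -3.28  0.  ]  shift(tool after turn) [ 6.1  -0.11  2.71]
t 17.1 at [ 0.6119 -0.0967  0.3568] [-180.   -0.  170.] w 0.0437 F [ 0.5 -0.9  0.1] q [-4. 28. 19. 74. -9. 80. 94.]
 shift(units, tool now) [ 4.14 -0.11  8.08]  turn [-0.   -3.28  0.  ]  shift(tool after turn) [ 6.1  -0.11  6.72]
```

Request:
play_rows([
  [[0, 0, 0, 0, -0.82, 0, 0.6], [0, 0, 0, 0, -0.82, 0, 0.6], [0, 0, 0, 0, -0.82, 0, 0.6], [0, 0, 0, 0, -0.82, 0, 0.6], [1, -0.1, 0, 0, 0, 0, 0.6], [1, 0, 0, 0, 0, 0, 0.6], [1, 0, 0, 0, 0, 0, 0.6], [1, 0, 0, 0, 0, 0, 0.6]],
])

```text
time_s: 17.9
eef_pos: [0.5145, -0.082, 0.3295]
orientation: [-180.0, 14.9, 170.0]
force: [-0.1, -0.1, 0.9]
width: 0.0554
gripper_force: 0.0
```

Request:
play_rows([
  [[1, 0, 0, 0, 0, 0, 0.6], [1, 0, 0, 0, 0, 0, 0.6], [0.1, 0, 0.7, 0, 0, 0, 0.6], [0, 0, 1, 0, 0, 0, 0.6], [0, 0, 0.7, 0, 0, 0, 0.6], [0, 0, 0, 0, 0, 0, 0.6]],
])

```text
time_s: 18.5
eef_pos: [0.4796, -0.0759, 0.2565]
orientation: [-179.9, 14.6, 170.0]
force: [-0.5, -0.8, -0.1]
width: 0.0557
gripper_force: 0.0
```

```bash
python3 - <<'E'
from h import *
go(rk(-53,66,155),[180,15,170]);print(lean())
A=manip.snapshot("top")[:,:,::-1];C=manip.snapshot("wrist")[:,:,::-1]
f=lambda i:cv2.resize(i,(400,300),interpolation=cv2.INTER_CUBIC)
cv2.imwrite("pics/p6.png",np.hstack([f(A[120:240,220:380]),f(C)]))
E
```

```text
t 18.5 at [ 0.4796 -0.0759  0.2565] [-179.9   14.6  170. ] w 0.0557 F [-0.5 -0.8 -0.1] q [-10.  12.  19. 117.  -5.  37.  92.]
 shift(units, tool now) [-0.14 -0.    4.23]  turn [-0.01 -0.09  0.  ]  shift(tool after turn) [-0.11 -0.01  4.24]
(18.55, 294, 1544)
```

View pics/p6.png

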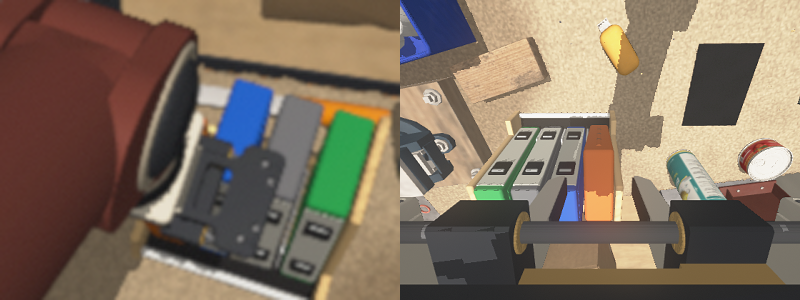

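The wrist view shows the orange case at (585–615, 125–220), between the fingers at about 575 and 632 and nearly centred. I'll descend and grip.

Request:
play_rows([
  [[-0.1, -0.08, 0.8, 0, -0.08, 0, 0.6], [0, 0, 0.8, 0, 0, 0, 0.6], [0, 0, 0.8, 0, 0, 0, 0.6], [0, 0, 0.8, 0, 0, 0, 0.6], [0, 0, 0.7, 0, 0, 0, 0.6], [0, 0, 0.3, 0, 0, 0, 0.6], [0, 0, 0, 0, 0, 0, 0.6]],
])

```text
time_s: 19.35
eef_pos: [0.5112, -0.0836, 0.1591]
orientation: [-180.0, 15.4, 170.0]
force: [-0.6, 0.5, -0.2]
width: 0.0559
gripper_force: 0.0
```

```bash
python3 - <<'E'
from h import *
go(rk(-53,66,155),[180,15,170]);print(lean())
E
```

```text
t 19.35 at [ 0.5112 -0.0836  0.1591] [-180.    15.4  170. ] w 0.0559 F [-0.6  0.5 -0.2] q [ -4.  23.  14. 121. -13.  22.  99.]
 shift(units, tool now) [0.13 0.07 0.14]  turn [-0.    0.08 -0.  ]  shift(tool after turn) [0.13 0.07 0.14]
(19.4, 288, 833)
```

Request:
play_rows([
  [[0, 0, 0, 0, 0, 0, 0.45], [0, 0, 0, 0, 0, 0, 0.4], [0, 0, 0, 0, 0, 0, 0.3], [0, 0, 0, 0, 0, 0, 0.2], [0, 0, 0, 0, 0, 0, 0.2], [0, 0, 0, 0, 0, 0, 0.2]],
], force=50)

```text
time_s: 20.0
eef_pos: [0.5115, -0.0833, 0.16]
orientation: [180.0, 15.5, 170.0]
force: [-2.3, 1.6, 5.8]
width: 0.0359
gripper_force: 50.0
```

Request:
play_rows([
  [[0.1, 0, -0.3, 0, 0, 0, 0.2], [0.1, 0, -0.5, 0, 0, 0, 0.2], [0.1, 0, -0.8, 0, 0, 0, 0.2], [0.1, 0, -1, 0, 0, 0, 0.2], [0, 0, -1, 0, 0, 0, 0.2], [0, 0, -1, 0, 0, 0, 0.2]],
])

```text
time_s: 20.6
eef_pos: [0.4691, -0.0764, 0.2678]
orientation: [-180.0, 15.2, 170.0]
force: [1.5, -0.5, -4.9]
width: 0.0357
gripper_force: 50.0
```

```bash
python3 - <<'E'
from h import *
go(rk(-100,68,370),[180,0,170])
A=manip.snapshot("top")[:,:,::-1];B=manip.snapshot("side")[:,:,::-1]
f=lambda i:cv2.resize(i,(400,300),interpolation=cv2.INTER_CUBIC)
cv2.imwrite("pics/p7.png",np.hstack([f(A[100:280,180:420]),f(B[40:250,150:430])]))
E
```

```text
t 20.6 at [ 0.4691 -0.0764  0.2678] [-180.    15.2  170. ] w 0.0357 F [ 1.5 -0.5 -4.9] q [-11.  10.  20. 117.  -5.  38.  92.]
 shift(units, tool now) [-0.82  0.16 -4.02]  turn [-0.    3.31 -0.01]  shift(tool after turn) [ 0.26  0.16 -4.09]
```

View pics/p7.png

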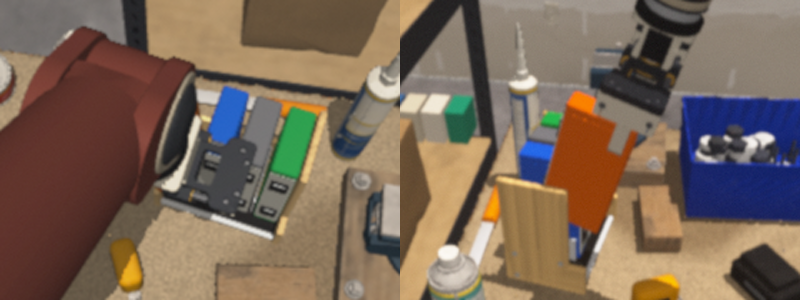

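Request:
play_rows([
  [[-0.2, 0, -0.8, 0, 0, 0, 0.2], [-0.2, 0, -0.8, 0, 0, 0, 0.2], [-0.2, 0, -0.9, 0, 0, 0, 0.2], [-0.2, 0, -0.9, 0, 0, 0, 0.2], [-0.2, 0, -0.8, 0, 0, 0, 0.2], [0, 0, 0, 0, 0, 0, 0.2]],
])

```text
time_s: 21.3
eef_pos: [0.4687, -0.0762, 0.3766]
orientation: [180.0, 15.6, 170.0]
force: [0.7, -0.3, -3.9]
width: 0.0359
gripper_force: 50.0
```

Request:
play_rows([
  [[0, 0, 0, 0, 0.66, 0, 0.2], [0, 0, 0, 0, 0.66, 0, 0.2], [0, 0, 0, 0, 0.66, 0, 0.2], [0, 0, 0, 0, 0.66, 0, 0.2], [0, 0, 0, 0, 0.66, 0, 0.2], [0, 0, 0, 0, 0, 0, 0.2]],
])

```text
time_s: 21.9
eef_pos: [0.4683, -0.0758, 0.3724]
orientation: [-179.9, 0.0, 170.0]
force: [0.2, 0.7, -4.8]
width: 0.036
gripper_force: 50.0
```

```bash
python3 - <<'E'
from h import *
# mat: after 180 turn grasp is 27 mm BEHIND (rack +x) case centre
c=MAT+ex*.028
go([*c[:2],.37],[180,0,170])
go([*c[:2],.37],[180,0,-10])
E
```

```text
t 21.9 at [ 0.4683 -0.0758  0.3724] [-179.9    0.   170. ] w 0.036 F [ 0.2  0.7 -4.8] q [-10.  13.  22.  94.  -5.  74.  92.]
 shift(units, tool now) [-0.86  9.01  0.09]  turn [-0.01  0.01 -0.  ]  shift(tool after turn) [-0.86  9.01  0.1 ]
t 21.9 at [ 0.4683 -0.0758  0.3724] [-179.9    0.   170. ] w 0.036 F [ 0.2  0.7 -4.8] q [-10.  13.  22.  94.  -5.  74.  92.]
 shift(units, tool now) [-0.86  9.01  0.09]  turn [1.000e-02 2.000e-02 3.927e+01]  shift(tool after turn) [ 0.86 -9.01  0.1 ]
```

Request:
play_rows([
  [[-0.1, 1, 0, 0, 0, 0, 0.2], [-0.1, 1, 0, 0, 0, 0, 0.2], [-0.1, 1, 0, 0, 0, 0, 0.2], [-0.1, 1, 0, 0, 0, 0, 0.2], [-0.1, 1, 0, 0, 0, 0, 0.2], [-0.1, 1, 0, 0, 0, 0, 0.2], [-0.1, 1, 0, 0, 0, 0, 0.2], [-0.16, 1, 0, 0, 0, 0, 0.2]],
])

```text
time_s: 22.7
eef_pos: [0.5231, 0.1183, 0.3739]
orientation: [-180.0, 0.2, 170.0]
force: [0.9, -0.4, -4.0]
width: 0.0359
gripper_force: 50.0
```

Request:
play_rows([
  [[0, 1, 0, 0, 0, 0, 0.2], [0, 0, 0, 0, 0, 0.98, 0.2], [0, 0, 0, 0, 0, 0.98, 0.2], [0, 0, 0, 0, 0, 0.98, 0.2], [0, 0, 0, 0, 0, 0.98, 0.2], [0, 0, 0, 0, 0, 0.98, 0.2], [0, 0, 0, 0, 0, 0.98, 0.2], [0, 0, 0, 0, 0, 0.98, 0.2]],
])

```text
time_s: 23.5
eef_pos: [0.5275, 0.142, 0.3738]
orientation: [179.9, 0.2, 138.4]
force: [0.2, -0.5, -3.7]
width: 0.0361
gripper_force: 50.0
```

Request:
play_rows([
  [[0, 0, 0, 0, 0, 0.98, 0.2], [0, 0, 0, 0, 0, 0.98, 0.2], [0, 0, 0, 0, 0, 0.98, 0.2], [0, 0, 0, 0, 0, 0.98, 0.2], [0, 0, 0, 0, 0, 0.98, 0.2], [0, 0, 0, 0, 0, 0.98, 0.2], [0, 0, 0, 0, 0, 0.98, 0.2], [0, 0, 0, 0, 0, 0.98, 0.2]],
])

```text
time_s: 24.3
eef_pos: [0.5275, 0.142, 0.3739]
orientation: [179.8, 0.1, 102.4]
force: [-0.5, 0.5, -5.2]
width: 0.0357
gripper_force: 50.0
```

Request:
play_rows([
  [[0, 0, 0, 0, 0, 0.98, 0.2], [0, 0, 0, 0, 0, 0.98, 0.2], [0, 0, 0, 0, 0, 0.98, 0.2], [0, 0, 0, 0, 0, 0.98, 0.2], [0, 0, 0, 0, 0, 0.98, 0.2], [0, 0, 0, 0, 0, 0.98, 0.2], [0, 0, 0, 0, 0, 0.98, 0.2], [0, 0, 0, 0, 0, 0.98, 0.2]],
])

```text
time_s: 25.1
eef_pos: [0.5277, 0.1421, 0.374]
orientation: [179.8, -0.1, 66.5]
force: [-0.3, 0.0, -4.4]
width: 0.0361
gripper_force: 50.0
```

Request:
play_rows([
  [[0, 0, 0, 0, 0, 0.98, 0.2], [0, 0, 0, 0, 0, 0.98, 0.2], [0, 0, 0, 0, 0, 0.98, 0.2], [0, 0, 0, 0, 0, 0.98, 0.2], [0, 0, 0, 0, 0, 0.98, 0.2], [0, 0, 0, 0, 0, 0.98, 0.2], [0, 0, 0, 0, 0, 0.98, 0.2], [0, 0, 0, 0, 0, 0.98, 0.2]],
])

```text
time_s: 25.9
eef_pos: [0.5278, 0.142, 0.374]
orientation: [179.8, -0.2, 30.6]
force: [-0.2, -0.4, -4.4]
width: 0.0359
gripper_force: 50.0
```

Request:
play_rows([
  [[0, 0, 0, 0, 0, 0.98, 0.2], [0, 0, 0, 0, 0, 0.98, 0.2], [0, 0, 0, 0, 0, 0.98, 0.2], [0, 0, 0, 0, 0, 0.98, 0.2], [0, 0, 0, 0, 0, 0.98, 0.2], [0, 0, 0, 0, 0, 0.98, 0.2], [0, 0, 0, 0, 0, 0.98, 0.2], [0, 0, 0, 0, 0, 0.98, 0.2]],
])

```text
time_s: 26.7
eef_pos: [0.5279, 0.142, 0.3741]
orientation: [180.0, -0.3, -5.4]
force: [-0.2, -0.8, -5.4]
width: 0.0359
gripper_force: 50.0
```

```bash
python3 - <<'E'
from h import *
c=MAT+ex*.028
go([*c[:2],.16],[180,0,-10])
A=manip.snapshot("top")[:,:,::-1];B=manip.snapshot("side")[:,:,::-1];cv2.imwrite("pics/side8.png",B)
f=lambda i:cv2.resize(i,(400,300),interpolation=cv2.INTER_CUBIC)
cv2.imwrite("pics/p8.png",np.hstack([f(A[100:280,120:360]),f(B[20:350,100:540])]))
E
```

```text
t 26.7 at [0.5279 0.142  0.3741] [180.   -0.3  -5.4] w 0.0359 F [-0.2 -0.8 -5.4] q [-52.  27.  58.  85. -23.  81. -89.]
 shift(units, tool now) [-0.01 -0.01  8.56]  turn [-0.   -0.06  1.01]  shift(tool after turn) [ 0.03 -0.01  8.56]
```

View pics/p8.png

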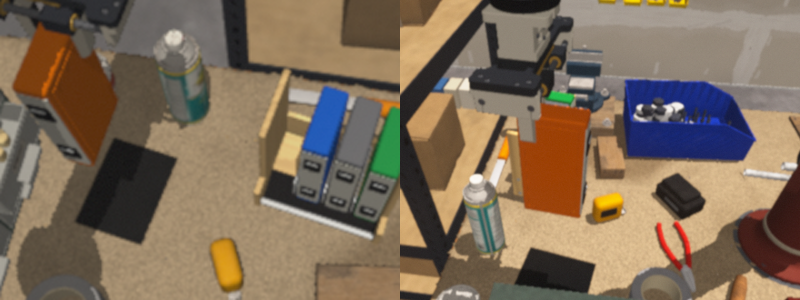

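I've now viewed 11 pictures, one over the limit of ten. I won't view any more and will check everything numerically from here. p8 showed the case held upright with its latches towards the robot at crop (40–80,105–145), near the mat at (125,190).

Request:
play_rows([
  [[0, 0, 1, 0, -0.06, 1, 0.2], [0, 0, 1, 0, 0, 0, 0.2], [0, 0, 1, 0, 0, 0, 0.2], [0, 0, 1, 0, 0, 0, 0.2], [0, 0, 1, 0, 0, 0, 0.2], [0, 0, 1, 0, 0, 0, 0.2], [0, 0, 1, 0, 0, 0, 0.2], [0, 0, 0.9, 0, 0, 0, 0.2]],
])

```text
time_s: 27.6
eef_pos: [0.5277, 0.1421, 0.1762]
orientation: [180.0, 0.0, -9.6]
force: [-0.5, 0.7, -3.7]
width: 0.0357
gripper_force: 50.0
```

Request:
play_rows([
  [[0, 0, 0.3, 0, 0, 0, 0.2], [0, 0, 0.2, 0, 0, 0, 0.2], [0, 0, 0.1, 0, 0, 0, 0.2], [0, 0, 0, 0, 0, 0, 0.2], [0, 0, 0, 0, 0, 0, 0.2]],
])

```text
time_s: 28.1
eef_pos: [0.5289, 0.1419, 0.1638]
orientation: [-180.0, -0.1, -9.8]
force: [-1.0, 0.6, -5.0]
width: 0.036
gripper_force: 50.0
```

```bash
python3 - <<'E'
from h import *
c=MAT+ex*.028
go([*c[:2],.153],[180,0,-10])
E
```

```text
t 28.1 at [0.5289 0.1419 0.1638] [-1.8e+02 -1.0e-01 -9.8e+00] w 0.036 F [-1.   0.6 -5. ] q [-48.  38.  50. 104. -35.  55. -82.]
 shift(units, tool now) [-0.01 -0.01  0.43]  turn [-0.01 -0.02  0.05]  shift(tool after turn) [-0.01 -0.01  0.43]
```

Request:
play_rows([
  [[0, 0, 0.12, 0, 0, 0, 0.2], [0, 0, 0.12, 0, 0, 0, 0.2], [0, 0, 0.08, 0, 0, 0, 0.2], [0, 0, 0, 0, 0, 0, 0.2]],
])

```text
time_s: 28.5
eef_pos: [0.5281, 0.1419, 0.1547]
orientation: [180.0, 0.0, -9.8]
force: [0.8, 0.2, -4.5]
width: 0.0358
gripper_force: 50.0
```

Request:
play_rows([
  [[0, 0, 0.08, 0, 0, 0, 0.2], [0, 0, 0, 0, 0, 0, 0.2]],
])

```text
time_s: 28.7
eef_pos: [0.5288, 0.1415, 0.1542]
orientation: [-180.0, -0.1, -9.8]
force: [-0.5, -0.1, 2.9]
width: 0.0358
gripper_force: 50.0
```

Request:
play_rows([
  [[0, 0, 0.08, 0, 0, 0, 0.2], [0, 0, 0, 0, 0, 0, 0.2]],
])

```text
time_s: 28.9
eef_pos: [0.5298, 0.1411, 0.1538]
orientation: [-179.9, -0.2, -9.7]
force: [-0.7, -0.3, 12.3]
width: 0.0359
gripper_force: 50.0
```

Request:
play_rows([
  [[0, 0, -0.08, 0, 0, 0, 0.2], [0, 0, 0, 0, 0, 0, 0.42], [0, 0, 0, 0, 0, 0, 0.5], [0, 0, 0, 0, 0, 0, 0.6], [0, 0, 0, 0, 0, 0, 0.6]],
])

```text
time_s: 29.4
eef_pos: [0.5281, 0.1419, 0.1528]
orientation: [180.0, 0.0, -9.8]
force: [0.1, -0.5, -0.2]
width: 0.0547
gripper_force: 0.0
```

Request:
play_rows([
  [[0, 0, -0.5, 0, 0, 0, 0.6], [0, 0, -0.7, 0, 0, 0, 0.6], [0, 0, -1, 0, 0, 0, 0.6], [0, 0, -1, 0, 0, 0, 0.6], [0, 0, -1, 0, 0, 0, 0.6], [0, 0, -1, 0, 0, 0, 0.6], [0, 0, 0, 0, 0, 0, 0.6]],
])

```text
time_s: 30.1
eef_pos: [0.5305, 0.1411, 0.2871]
orientation: [-179.9, -0.4, -9.8]
force: [-0.3, -1.3, -0.5]
width: 0.0559
gripper_force: 0.0
```

```bash
cat >> h.py <<'E'
def orect(n,z,box,hi=True):
    A=manip.snapshot(n);h=cv2.cvtColor(A,cv2.COLOR_RGB2HSV);m=(h[...,0]>=3)&(h[...,0]<=18)&(h[...,1]>150)
    k=np.zeros_like(m);x0,x1,y0,y1=box;k[y0:y1,x0:x1]=1;m&=k
    if hi:
        V=h[...,2][m];t,_=cv2.threshold(V.reshape(-1,1),0,255,cv2.THRESH_OTSU);m&=h[...,2]>t
    cv2.imwrite(f"pics/m_{n}.png",m*255);return rect(n,m,z),int(m.sum())
E
python3 - <<'E'
from h import *
go([.5,.147,.3],[180,0,-10])
print(orect("side",.193,(130,330,180,330)));print(orect("top",.193,(100,240,100,230)))
E
```

```text
t 30.1 at [0.5305 0.1411 0.2871] [-179.9   -0.4   -9.8] w 0.0559 F [-0.3 -1.3 -0.5] q [-52.  31.  57.  94. -27.  70. -89.]
 shift(units, tool now) [-1.24 -0.02 -0.52]  turn [-0.03 -0.09  0.04]  shift(tool after turn) [-1.24 -0.02 -0.51]
(([[449.8999938964844, 140.1999969482422], [542.2000122070312, 119.9000015258789], [548.2999877929688, 147.60000610351562], [456.0, 167.89999389648438]], array([499.1, 143.9]), array([28.4, 94.4]), 77.6), 775)
(([[448.0, 137.39999389648438], [540.2000122070312, 120.19999694824219], [545.7000122070312, 149.39999389648438], [453.5, 166.60000610351562]], array([496.9, 143.4]), array([29.7, 93.8]), 79.4), 535)[ WARN:0@0.644] global loadsave.cpp:1063 imwrite_ Unsupported depth image for selected encoder is fallbacked to CV_8U.
```

Request:
play_rows([
  [[-0.8, 0, 0, 0, 0, 0, 0.6], [-0.8, 0, 0, 0, 0, 0, 0.6], [-0.6, 0, 0, 0, 0, 0, 0.6], [0, 0, 0.5, 0, 0, 0, 0.6], [0, 0, 1, 0, 0, 0, 0.6], [0, 0, 1, 0, 0, 0, 0.6], [0, 0, 1, 0, 0, 0, 0.6], [0, 0, 0.8, 0, 0, 0, 0.6]],
])

```text
time_s: 31.0
eef_pos: [0.4731, 0.1508, 0.1725]
orientation: [179.9, 0.2, -9.8]
force: [-0.1, 0.2, 0.1]
width: 0.0555
gripper_force: 0.0
```

Request:
play_rows([
  [[0, 0, 0.6, 0, 0, 0, 0.6], [0, 0, 0.3, 0, 0, 0, 0.6], [0, 0, 0, 0, 0, 0, 0.4], [0, 0, 0, 0, 0, 0, 0.3], [0, 0, 0, 0, 0, 0, 0.2], [0, 0, 0, 0, 0, 0, 0.2], [0, 0, 0, 0, 0, 0, 0.2]],
], force=50)

```text
time_s: 31.7
eef_pos: [0.4745, 0.1512, 0.1535]
orientation: [-180.0, -0.1, -9.8]
force: [0.3, -0.4, 0.9]
width: 0.0356
gripper_force: 50.0
```

```bash
python3 - <<'E'
from h import *
go([*rk(-100,67.5,0)[:2],.375],[180,0,-10])
E
```

```text
t 31.7 at [0.4745 0.1512 0.1535] [-1.8e+02 -1.0e-01 -9.8e+00] w 0.0356 F [ 0.3 -0.4  0.9] q [-53.  35.  51. 112. -35.  50. -83.]
 shift(units, tool now) [ 1.08  8.86 -8.86]  turn [-0.   -0.02  0.05]  shift(tool after turn) [ 1.1   8.86 -8.86]
```

Request:
play_rows([
  [[0, 0, -0.4, 0, 0, 0, 0.2], [0, 0, -0.9, 0, 0, 0, 0.2], [0, 0, -1, 0, 0, 0, 0.2], [0, 0, -1, 0, 0, 0, 0.2], [0, 0, -1, 0, 0, 0, 0.2], [0, 0, -1, 0, 0, 0, 0.2], [0, 0, -1, 0, 0, 0, 0.2], [0, 0, -1, 0, 0, 0, 0.2]],
])

```text
time_s: 32.5
eef_pos: [0.4726, 0.1512, 0.3362]
orientation: [180.0, 0.2, -9.8]
force: [-0.5, 1.0, -5.0]
width: 0.0354
gripper_force: 50.0
```

Request:
play_rows([
  [[0, 0, -1, 0, 0, 0, 0.2], [0, 0, -0.6, 0, 0, 0, 0.2], [0, 0, 0, 0, 0, 0, 0.2]],
])

```text
time_s: 32.8
eef_pos: [0.4743, 0.1508, 0.3772]
orientation: [-179.9, -0.1, -9.8]
force: [0.4, -0.4, -5.6]
width: 0.0361
gripper_force: 50.0
```

```bash
python3 - <<'E'
from h import *
go(rk(-54.5,67,385),[180,0,-10])
go(rk(-54.5,67,385),[180,-15,-10])
E
```

```text
t 32.8 at [0.4743 0.1508 0.3772] [-1.799e+02 -1.000e-01 -9.800e+00] w 0.0361 F [ 0.4 -0.4 -5.6] q [-62.  22.  62.  91. -20.  79. -97.]
 shift(units, tool now) [ 2.9   8.87 -0.32]  turn [-0.02 -0.03  0.05]  shift(tool after turn) [ 2.93  8.86 -0.31]
t 32.8 at [0.4743 0.1508 0.3772] [-1.799e+02 -1.000e-01 -9.800e+00] w 0.0361 F [ 0.4 -0.4 -5.6] q [-62.  22.  62.  91. -20.  79. -97.]
 shift(units, tool now) [ 2.9   8.87 -0.32]  turn [-0.03  3.24  0.04]  shift(tool after turn) [2.91 8.86 0.46]
```

Request:
play_rows([
  [[0, 1, 0, 0, 0, 0, 0.2], [0, 1, 0, 0, 0, 0, 0.2], [0, 1, 0, 0, 0, 0, 0.2], [0, 1, 0, 0, 0, 0, 0.2], [0, 1, 0, 0, 0, 0, 0.2], [0, 1, 0, 0, 0, 0, 0.2], [0, 1, 0, 0, 0, 0, 0.2], [0, 1, 0, 0, 0, 0, 0.2]],
])

```text
time_s: 33.6
eef_pos: [0.4383, -0.0464, 0.3742]
orientation: [-180.0, 0.2, -9.8]
force: [-0.0, 0.4, -4.7]
width: 0.036
gripper_force: 50.0
```

Request:
play_rows([
  [[0, 0.87, 0, 0, 0, 0, 0.2], [0, 0, 0, 0, 0.65, 0, 0.2], [0, 0, 0, 0, 0.65, 0, 0.2], [0, 0, 0, 0, 0.65, 0, 0.2], [0, 0, 0, 0, 0.65, 0, 0.2], [0, 0, 0, 0, 0.65, 0, 0.2], [0, 0, 0, 0, 0, 0, 0.2]],
])

```text
time_s: 34.3
eef_pos: [0.4329, -0.067, 0.3733]
orientation: [-179.8, -14.5, -9.7]
force: [-1.4, -0.5, -4.6]
width: 0.0357
gripper_force: 50.0
```

```bash
python3 - <<'E'
from h import *
go(rk(-54.5,67,370),[180,-15,-10])
E
```

```text
t 34.3 at [ 0.4329 -0.067   0.3733] [-179.8  -14.5   -9.7] w 0.0357 F [-1.4 -0.5 -4.6] q [-64.  -1.  68. 110.   3.  56. -96.]
 shift(units, tool now) [2.92 0.02 0.89]  turn [-0.06  0.11  0.06]  shift(tool after turn) [ 2.91 -0.    0.92]
```

Request:
play_rows([
  [[0.7, 0, 0.22, -0.06, 0.11, 0.06, 0.2], [0.8, 0, 0.22, 0, 0, 0, 0.2], [0.8, 0, 0.22, 0, 0, 0, 0.2], [0.6, 0, 0.22, 0, 0, 0, 0.2], [0, 0, 0, 0, 0, 0, 0.2]],
])

```text
time_s: 34.8
eef_pos: [0.512, -0.0804, 0.3716]
orientation: [179.6, -15.2, -10.0]
force: [-0.4, 0.8, -4.7]
width: 0.0355
gripper_force: 50.0
```

```bash
python3 - <<'E'
from h import *
go(rk(-54.5,67,180),[180,-15,-10])
m=manip.camera_model("wrist")
C=manip.snapshot("wrist");cv2.imwrite("pics/w9.png",C[:,:,::-1])
E
```

```text
t 34.8 at [ 0.512  -0.0804  0.3716] [179.6 -15.2 -10. ] w 0.0355 F [-0.4  0.8 -4.7] q [-45.  15.  67. 101. -19.  58. -73.]
 shift(units, tool now) [-2.16 -0.04  7.35]  turn [ 0.09 -0.04  0.  ]  shift(tool after turn) [-2.14  0.02  7.36]
```

Request:
play_rows([
  [[-0.3, 0, 0.8, 0.09, 0, 0, 0.2], [-0.27, 0, 0.9, 0, 0, 0, 0.2], [-0.27, 0, 0.9, 0, 0, 0, 0.2], [-0.27, 0, 0.9, 0, 0, 0, 0.2], [0, 0, 0, 0, 0, 0, 0.2]],
])

```text
time_s: 35.35
eef_pos: [0.5039, -0.0786, 0.2783]
orientation: [-179.8, -14.9, -10.0]
force: [-1.2, 0.2, -4.8]
width: 0.0359
gripper_force: 50.0
```

Request:
play_rows([
  [[-0.21, 0, 0.7, 0, 0, 0, 0.2], [-0.21, 0, 0.7, 0, 0, 0, 0.2], [-0.21, 0, 0.7, 0, 0, 0, 0.2], [-0.21, 0, 0.7, 0, 0, 0, 0.2], [0, 0, 0, 0, 0, 0, 0.2]],
])

```text
time_s: 35.85
eef_pos: [0.5047, -0.0787, 0.2077]
orientation: [-179.8, -15.2, -10.0]
force: [0.3, -1.2, -4.3]
width: 0.0356
gripper_force: 50.0
```

```bash
python3 - <<'E'
from h import *
go(rk(-54.5,67,160.5),[180,-15,-10])
E
```

```text
t 35.85 at [ 0.5047 -0.0787  0.2077] [-179.8  -15.2  -10. ] w 0.0356 F [ 0.3 -1.2 -4.3] q [-31.  24.  52. 119. -37.  35. -56.]
 shift(units, tool now) [-0.36  0.04  1.86]  turn [-0.04 -0.04 -0.01]  shift(tool after turn) [-0.36  0.03  1.86]
```

Request:
play_rows([
  [[-0.1, 0, 0.5, -0.04, -0.04, 0, 0.2], [-0.1, 0, 0.5, 0, 0, 0, 0.2], [-0.1, 0, 0.4, 0, 0, 0, 0.2], [-0.05, 0, 0.2, 0, 0, 0, 0.2], [0, 0, 0, 0, 0, 0, 0.2]],
])

```text
time_s: 36.35
eef_pos: [0.5078, -0.0793, 0.1673]
orientation: [-180.0, -15.2, -10.0]
force: [0.3, -0.5, -4.7]
width: 0.0356
gripper_force: 50.0
```

Request:
play_rows([
  [[-0.02, 0, 0.1, 0, 0, 0, 0.2], [-0.02, 0, 0.1, 0, 0, 0, 0.2], [0, 0, 0, 0, 0, 0, 0.2]],
])

```text
time_s: 36.65
eef_pos: [0.5083, -0.0795, 0.1626]
orientation: [-180.0, -15.2, -10.0]
force: [-0.4, -0.5, -4.4]
width: 0.0356
gripper_force: 50.0
```

Request:
play_rows([
  [[-0.02, 0, 0.08, 0, 0, 0, 0.2], [0, 0, 0, 0, 0, 0, 0.2]],
])

```text
time_s: 36.85
eef_pos: [0.5083, -0.0795, 0.1605]
orientation: [-180.0, -15.2, -10.1]
force: [-0.7, -0.9, -4.5]
width: 0.0358
gripper_force: 50.0
```

```bash
python3 - <<'E'
from h import *
go(rk(-54.5,67,160.5),[180,-15,-10])
E
```

```text
t 36.85 at [ 0.5083 -0.0795  0.1605] [-180.   -15.2  -10.1] w 0.0358 F [-0.7 -0.9 -4.5] q [-25.  28.  44. 122. -44.  29. -49.]
 shift(units, tool now) [-0.01  0.03 -0.  ]  turn [-0.   -0.04 -0.01]  shift(tool after turn) [-0.01  0.03 -0.  ]
```

Request:
play_rows([
  [[-0.02, 0, 0.07, 0, 0, 0, 0.2], [0, 0, 0, 0, 0, 0, 0.2]],
])

```text
time_s: 37.05
eef_pos: [0.5085, -0.0796, 0.1588]
orientation: [-180.0, -15.2, -10.1]
force: [-0.9, 0.3, -4.5]
width: 0.0356
gripper_force: 50.0
```

Request:
play_rows([
  [[-0.02, 0, 0.07, 0, 0, 0, 0.2], [0, 0, 0, 0, 0, 0, 0.2]],
])

```text
time_s: 37.25
eef_pos: [0.5086, -0.08, 0.1588]
orientation: [-179.9, -15.3, -10.1]
force: [-6.5, 1.2, 13.0]
width: 0.0355
gripper_force: 50.0
```

Request:
play_rows([
  [[-0.01, 0, 0.05, 0, 0, 0, 0.2], [0, 0, 0, 0, 0, 0, 0.2]],
])

```text
time_s: 37.45
eef_pos: [0.5088, -0.0802, 0.1587]
orientation: [-179.8, -15.4, -10.1]
force: [-11.8, 3.8, 24.1]
width: 0.0354
gripper_force: 50.0
```

Request:
play_rows([
  [[0.02, 0, -0.09, 0, 0, 0, 0.2], [0, 0, 0, 0, 0, 0, 0.2]],
])

```text
time_s: 37.65
eef_pos: [0.5087, -0.0797, 0.1588]
orientation: [-180.0, -15.3, -10.1]
force: [-4.4, 0.7, 6.2]
width: 0.0361
gripper_force: 50.0
```

Request:
play_rows([
  [[0, 0, 0, 0, 0, 0, 0.4], [0, 0, 0, 0, 0, 0, 0.45], [0, 0, 0, 0, 0, 0, 0.55], [0, 0, 0, 0, 0, 0, 0.6], [0, 0, 0, 0, 0, 0, 0.6]],
])

```text
time_s: 38.15
eef_pos: [0.5085, -0.0796, 0.1579]
orientation: [180.0, -15.2, -10.0]
force: [0.2, -0.3, 0.5]
width: 0.0554
gripper_force: 0.0
```

Request:
play_rows([
  [[0, 0, -0.4, 0, 0, 0, 0.6], [0, 0, -0.8, 0, 0, 0, 0.6], [0, 0, -0.8, 0, 0, 0, 0.6], [0, 0, -0.8, 0, 0, 0, 0.6], [0, 0, -0.8, 0, 0, 0, 0.6], [0, 0, 0, 0, 0, 0, 0.6]],
])

```text
time_s: 38.75
eef_pos: [0.4861, -0.0759, 0.2468]
orientation: [-179.9, -15.5, -10.1]
force: [0.5, -0.5, 0.3]
width: 0.056
gripper_force: 0.0
```

```bash
python3 - <<'E'
from h import *
print(lean())
print(orect("side",.205,(215,315,130,225)));print(orect("top",.205,(262,308,135,225)))
go(rk(-130,67.5,300),[180,0,-10])
E
```

```text
(38.8, 297, 1542)
(([[521.9000244140625, -95.0], [566.2999877929688, -117.0], [582.2000122070312, -84.9000015258789], [537.7000122070312, -63.0]], array([552., -90.]), array([35.8, 49.6]), 63.7), 323)
(([[559.0999755859375, -100.19999694824219], [560.0999755859375, -106.5], [567.0999755859375, -105.5], [566.2000122070312, -99.19999694824219]], array([ 563.1, -102.9]), array([7.1, 6.4]), 8.5), 14)
t 38.9 at [ 0.4848 -0.075   0.2441] [-180.   -15.2  -10. ] w 0.0554 F [-0.1 -1.1  0.2] q [-38.  20.  58. 118. -30.  39. -62.]
 shift(units, tool now) [-1.41  0.03 -2.7 ]  turn [-0.   -3.31 -0.  ]  shift(tool after turn) [-2.07  0.03 -2.24][ WARN:0@0.902] global loadsave.cpp:1063 imwrite_ Unsupported depth image for selected encoder is fallbacked to CV_8U.
```

Request:
play_rows([
  [[0, 0, -1, 0, 0, 0, 0.3], [0, 0, -1, 0, 0, 0, 0], [0, 0, 0, 0, -0.82, 0, 0], [0, 0, 0, 0, -0.82, 0, 0], [0, 0, 0, 0, -0.82, 0, 0], [0, 0, 0, 0, -0.82, 0, 0], [0, 0, 0, 0, 0, 0, 0]],
], force=20)

```text
time_s: 39.6
eef_pos: [0.4734, -0.0732, 0.2915]
orientation: [179.9, -0.1, -10.0]
force: [0.4, -0.5, -0.6]
width: 0.0044
gripper_force: 0.0
```

```bash
python3 - <<'E'
from h import *
print(lean())
go(rk(-105,67.5,150),[180,0,-10])
E
```

```text
(39.65, 297, 1548)
t 39.65 at [ 0.4724 -0.0734  0.2917] [ 1.799e+02 -1.000e-01 -1.010e+01] w 0.0018 F [ 0.3 -0.9 -0.3] q [-36.  24.  61. 103. -23.  66. -67.]
 shift(units, tool now) [-0.58 -0.01  5.67]  turn [ 0.02 -0.02 -0.02]  shift(tool after turn) [-0.57 -0.    5.67]
```

Request:
play_rows([
  [[-0.6, 0, 0, 0, 0, 0, 0], [0, 0, 1, 0, 0, 0, 0], [0, 0, 1, 0, 0, 0, 0], [0, 0, 1, 0, 0, 0, 0], [0, 0, 1, 0, 0, 0, 0], [0, 0, 1, 0, 0, 0, 0], [0, 0, 0.6, 0, 0, 0, 0], [0, 0, 0, 0, 0, 0, 0]],
])

```text
time_s: 40.45
eef_pos: [0.4555, -0.0699, 0.1512]
orientation: [-180.0, 0.1, -10.1]
force: [-0.9, -0.1, 0.7]
width: 0.0003
gripper_force: 0.0
```

```bash
python3 - <<'E'
from h import *
print(lean())
go(rk(-43,67.5,150),[180,0,-10])
E
```

```text
(40.5, 289, 1192)
t 40.5 at [ 0.4565 -0.0704  0.1525] [-1.80e+02 -1.00e-01 -1.01e+01] w 0.0003 F [-0.1  0.4 -1. ] q [-28.  32.  52. 117. -35.  47. -56.]
 shift(units, tool now) [ 2.55 -0.    0.1 ]  turn [-0.   -0.02 -0.02]  shift(tool after turn) [2.55 0.   0.1 ]
```

Push back slowly, keeping the fingers in front so it can't rebound forward.

Request:
play_rows([
  [[0.3, 0, 0, 0, 0, 0, 0], [0.2, 0, 0, 0, 0, 0, 0], [0.2, 0, 0, 0, 0, 0, 0], [0.2, 0, 0, 0, 0, 0, 0], [0.2, 0, 0, 0, 0, 0, 0], [0.2, 0, 0, 0, 0, 0, 0], [0.2, 0, 0, 0, 0, 0, 0], [0.2, 0, 0, 0, 0, 0, 0]],
])

```text
time_s: 41.3
eef_pos: [0.5001, -0.0781, 0.1531]
orientation: [-180.0, -0.2, -10.0]
force: [0.3, -0.5, 0.6]
width: 0.0009
gripper_force: 0.0
```

Request:
play_rows([
  [[0.15, 0, 0, 0, 0, 0, 0], [0.15, 0, 0, 0, 0, 0, 0], [0.15, 0, 0, 0, 0, 0, 0], [0.1, 0, 0, 0, 0, 0, 0], [0.1, 0, 0, 0, 0, 0, 0], [0.1, 0, 0, 0, 0, 0, 0], [0, 0, 0, 0, 0, 0, 0], [0, 0, 0, 0, 0, 0, 0]],
])

```text
time_s: 42.1
eef_pos: [0.5173, -0.0811, 0.153]
orientation: [-180.0, -0.1, -10.1]
force: [-1.9, 0.9, 0.9]
width: 0.0003
gripper_force: 1.2
```

```bash
python3 - <<'E'
from h import *
go(rk(-43,67.5,150),[180,0,-10])
for _ in range(3):print(lean())
E
```

```text
t 42.1 at [ 0.5173 -0.0811  0.153 ] [-1.80e+02 -1.00e-01 -1.01e+01] w 0.0003 F [-1.9  0.9  0.9] q [-25.  37.  50. 108. -36.  52. -57.]
 shift(units, tool now) [0.08 0.01 0.12]  turn [-0.01 -0.02 -0.01]  shift(tool after turn) [0.08 0.01 0.12]
(42.15, 270, 343)
(42.2, 270, 344)
(42.25, 270, 346)
```

Request:
play_rows([
  [[-0.2, 0, 0, 0, 0, 0, 0], [-0.4, 0, 0, 0, 0, 0, 0], [-0.6, 0, 0, 0, 0, 0, 0], [-0.6, 0, 0, 0, 0, 0, 0], [-1, 0, 0, 0, 0, 0, 0], [0, 0, -1, 0, 0, 0, 0], [0, 0, -1, 0, 0, 0, 0], [0, 0, -1, 0, 0, 0, 0]],
])

```text
time_s: 43.05
eef_pos: [0.4485, -0.069, 0.2289]
orientation: [-180.0, -0.2, -10.1]
force: [1.0, 0.3, 0.7]
width: 0.0005
gripper_force: 0.0
```

Request:
play_rows([
  [[0, 0, -1, 0, 0, 0, 0], [0, 0, -1, 0, 0, 0, 0], [0, 0.5, -1, 0, 0, 0, 0], [-1, 1, -1, 0, 0, 0, 0], [-1, 1, 0, 0, 0, 0, 0], [0, 1, 0, 0, 0, 0, 0], [0, 1, 0, 0, 0, 0, 0], [0, 1, 0, 0, 0, 0, 0]],
])

```text
time_s: 43.85
eef_pos: [0.3749, -0.1962, 0.3279]
orientation: [-179.9, -0.3, -10.0]
force: [0.5, -0.6, -0.7]
width: 0.0006
gripper_force: 0.0
```

```bash
cat > m.py <<'E'
from h import *
rng={"orange":(3,18),"blue":(105,125),"green":(55,85)}
def rackp(p): d=np.array([*p,0])-OC; return np.round([d@ex*1000+14.5,d@ey*1000+67.5],1)
for n,(y0,y1,x0,x1) in {"top":(140,215,272,378),"side":(112,180,210,300)}.items():
    im=manip.snapshot(n);cv2.imwrite(f"pics/f_{n}.png",im[:,:,::-1]);h=cv2.cvtColor(im,cv2.COLOR_RGB2HSV)
    for c,(a,b) in rng.items():
        m=np.zeros(im.shape[:2],bool);m[y0:y1,x0:x1]=True
        if c=="orange" and n=="top": m[:,308:]=False
        k=m&(h[...,0]>=a)&(h[...,0]<=b)&(h[...,1]>150)
        t,_=cv2.threshold(h[...,2][k].reshape(-1,1),0,255,cv2.THRESH_OTSU)
        kk=k&(h[...,2]>t);r=rect(n,kk,.208)
        q=np.array([rackp(np.array(p)/1000) for p in r[0]]);print(n,c,int(kk.sum()),"x",np.sort(q[:,0]),"y",np.sort(q[:,1]),r[2:],int(t))
E
python3 m.py; python3 -c "
from h import *
print(lean());go(rk(-105,67.5,150),[180,0,-10])"
```

```text
top orange 33 x [37.9 39.2 54.3 55.6] y [69.7 71.1 83.4 84.9] (array([13.8, 16.5]), 75.0) 163
(43.95, 275, 823)
t 43.95 at [ 0.3738 -0.199   0.3282] [179.9  -0.3 -10.5] w 0.0004 F [-0.8 -0.5 -0.1] q [-27.  15.  67. 107. -16.  67. -55.]
 shift(units, tool now) [ 2.36 -5.66  7.14]  turn [ 0.01 -0.07 -0.1 ]  shift(tool after turn) [ 2.44 -5.63  7.13]Traceback (most recent call last):
  File "m.py", line 11, in <module>
    kk=k&(h[...,2]>t);r=rect(n,kk,.208)
                        ~~~~^^^^^^^^^^^
  File "h.py", line 8, in rect
    c=max(cv2.findContours(mask.astype(np.uint8),0,2)[0],key=cv2.contourArea)
ValueError: max() iterable argument is empty
```

```bash
python3 - <<'E'
from h import *
import re
def rackp(p): d=np.array([*p,0])-OC; return np.round([d@ex*1000+14.5,d@ey*1000+67.5],1)
now=manip.snapshot("side")[:,:,::-1]
for nm,im in(("start",cv2.imread("pics/side0.png")),("now",np.ascontiguousarray(now))):
    h=cv2.cvtColor(im,cv2.COLOR_BGR2HSV)
    for c,(a,b,T) in {"orange":(3,18,190),"blue":(105,125,185),"green":(55,85,145)}.items():
        m=np.zeros(im.shape[:2],bool);m[112:180,210:300]=True
        k=m&(h[...,0]>=a)&(h[...,0]<=b)&(h[...,1]>150)&(h[...,2]>T)
        if k.sum()<20: print(nm,c,"none");continue
        r=rect("side",k,.208);q=np.array([rackp(np.array(p)/1000) for p in r[0]])
        print(nm,c,int(k.sum()),"x",np.sort(q[:,0]),"y",np.sort(q[:,1]),r[2:])
E
```

```text
start orange 566 x [-31.3 -31.2  62.7  62.8] y [51.5 51.9 88.  88.2] (array([36.4, 94. ]), 79.9)
start blue 395 x [-30.4 -30.2  60.6  60.7] y [ 7.5  8.  40.5 40.9] (array([32.9, 91. ]), 79.8)
start green 290 x [-29.6 -29.1  59.7  60.2] y [-80.2 -78.8 -49.3 -48. ] (array([30.8, 89.4]), 81.0)
now orange 594 x [-38.8 -38.7  56.2  56.2] y [53.5 53.5 90.8 90.9] (array([37.3, 95. ]), 80.0)
now blue 392 x [-30.4 -30.2  60.6  60.8] y [ 6.9  7.4 41.5 41.9] (array([34.6, 91. ]), 79.8)
now green 278 x [-29.6 -27.7  59.1  61. ] y [-83.3 -78.5 -49.9 -45. ] (array([33.5, 88.8]), 83.3)
```

```bash
python3 - <<'E'
from h import *
go(rk(-80,67,328),[180,0,-10])
go(rk(-80,67,110),[180,-28,-10])
B=R.from_euler('xyz',[180,-28,-10],degrees=True)
print((B.inv().apply((rk(-80,67,110)-rk(-80,67,250)))/.025).round(2), (B.inv().apply(rk(-46,67,110)-rk(-80,67,110))/.025).round(2))
E
```

```text
t 44.0 at [ 0.3745 -0.197   0.3279] [-180.    -0.3  -10.3] w 0.0007 F [0.3 0.9 0.4] q [-27.  16.  67. 107. -16.  67. -55.]
 shift(units, tool now) [ 3.4  -5.55  0.01]  turn [-0.01 -0.06 -0.07]  shift(tool after turn) [ 3.43 -5.53 -0.  ]
t 44.0 at [ 0.3745 -0.197   0.3279] [-180.    -0.3  -10.3] w 0.0007 F [0.3 0.9 0.4] q [-27.  16.  67. 107. -16.  67. -55.]
 shift(units, tool now) [ 3.36 -5.54  8.73]  turn [ 0.01  6.05 -0.07]  shift(tool after turn) [-1.07 -5.53  9.3 ]
[-2.63 -0.    4.94] [ 1.2  -0.    0.64]
```

Request:
play_rows([
  [[0.55, -0.92, 0, 0, 0, 0, 0], [0.55, -0.92, 0, 0, 0, 0, 0], [0.55, -0.92, 0, 0, 0, 0, 0], [0.55, -0.92, 0, 0, 0, 0, 0], [0.55, -0.92, 0, 0, 0, -0.07, 0], [0.5, -0.92, 0, 0, 0, 0, 0], [0, 0, 0, 0, 0.9, 0, 0], [0, 0, 0, 0, 0.9, 0, 0]],
])

```text
time_s: 44.8
eef_pos: [0.4804, -0.0714, 0.3274]
orientation: [180.0, -8.5, -9.5]
force: [-0.2, -0.2, 0.5]
width: 0.0006
gripper_force: 0.0
```

Request:
play_rows([
  [[0, 0, 0, 0, 0.9, 0, 0], [0, 0, 0, 0, 0.9, 0, 0], [0, 0, 0, 0, 0.9, 0, 0], [0, 0, 0, 0, 0.8, 0, 0], [0, 0, 0, 0, 0.75, 0, 0], [0, 0, 0, 0, 0, 0, 0]],
])

```text
time_s: 45.4
eef_pos: [0.4772, -0.0714, 0.3264]
orientation: [-179.7, -27.7, -9.6]
force: [-0.4, 0.8, 0.2]
width: 0.0005
gripper_force: 0.0
```

```bash
python3 - <<'E'
from h import *
go(rk(-80,67,110),[180,-28,-10])
E
```

```text
t 45.4 at [ 0.4772 -0.0714  0.3264] [-179.7  -27.7   -9.6] w 0.0005 F [-0.4  0.8  0.2] q [-65.   3.  73. 121.  -4.  30. -88.]
 shift(units, tool now) [-3.8   0.17  7.78]  turn [-0.11  0.06  0.08]  shift(tool after turn) [-3.84  0.13  7.76]
```

Request:
play_rows([
  [[-0.48, 0.02, 0.97, -0.05, 0.06, 0.04, 0], [-0.48, 0.03, 0.97, -0.06, 0, 0.04, 0], [-0.48, 0.03, 0.97, 0, 0, 0, 0], [-0.48, 0.03, 0.97, 0, 0, 0, 0], [0, 0, 0, 0, 0, 0, 0]],
])

```text
time_s: 45.9
eef_pos: [0.4803, -0.0782, 0.2163]
orientation: [179.8, -27.7, -10.4]
force: [0.3, -0.3, 0.1]
width: 0.0003
gripper_force: 0.0
```

Request:
play_rows([
  [[-0.48, 0.02, 0.97, 0, 0, 0, 0], [-0.48, 0, 0.97, 0, 0, 0, 0], [-0.48, 0, 0.97, 0, 0, 0, 0], [-0.48, 0, 0.97, 0, 0, 0, 0], [0, 0, 0, 0, 0, 0, 0]],
])

```text
time_s: 46.4
eef_pos: [0.497, -0.0782, 0.1556]
orientation: [179.7, -26.8, -9.9]
force: [-1.3, -0.6, 0.1]
width: 0.0004
gripper_force: 0.0
```

```bash
python3 - <<'E'
from h import *
go(rk(-46,67,110),[180,-28,-10])
E
```

```text
t 46.4 at [ 0.497  -0.0782  0.1556] [179.7 -26.8  -9.9] w 0.0004 F [-1.3 -0.6  0.1] q [ -2.  20.   9. 133. -78.   1. -17.]
 shift(units, tool now) [-0.12 -0.01  1.98]  turn [0.05 0.27 0.02]  shift(tool after turn) [-0.16  0.    1.98]
```

Request:
play_rows([
  [[-0.3, 0, -0.5, 0, -0.5, 0, 0], [0, 0, -0.5, 0, -0.5, 0, 0], [0, 0, 0, 0, -0.5, 0, 0], [0, 0, 0, 0, -0.4, 0, 0], [0, 0, 0, 0, 0, 0, 0]],
])

```text
time_s: 46.9
eef_pos: [0.4909, -0.075, 0.1657]
orientation: [179.9, -20.3, -9.8]
force: [0.1, -0.4, 0.0]
width: 0.0006
gripper_force: 0.0
```

```bash
python3 - <<'E'
from h import *
go(rk(-65,67,125),[180,-18,-10]);print(lean())
E
```

```text
t 46.9 at [ 0.4909 -0.075   0.1657] [179.9 -20.3  -9.8] w 0.0006 F [ 0.1 -0.4  0. ] q [-27.  24.  45. 128. -55.  21. -38.]
 shift(units, tool now) [-0.29  0.08  1.63]  turn [-0.   -0.5   0.05]  shift(tool after turn) [-0.23  0.08  1.64]
(46.95, 275, 813)
```

Request:
play_rows([
  [[-0.05, 0.08, 0.4, 0, -0.5, 0, 0], [-0.06, 0, 0.4, 0, 0, 0, 0], [-0.06, 0, 0.4, 0, 0, 0, 0], [-0.06, 0, 0.4, 0, 0, 0, 0], [0, 0, 0, 0, 0, 0, 0]],
])

```text
time_s: 47.45
eef_pos: [0.4946, -0.0788, 0.1236]
orientation: [-179.9, -17.7, -9.9]
force: [0.4, 0.7, -0.5]
width: 0.0005
gripper_force: 0.0
```

Request:
play_rows([
  [[0.2, 0, 0.06, 0, 0, 0, 0], [0.2, 0, 0.06, 0, 0, 0, 0], [0.15, 0, 0.05, 0, 0, 0, 0], [0.1, 0, 0.03, 0, 0, 0, 0], [0, 0, 0, 0, 0, 0, 0]],
])

```text
time_s: 47.95
eef_pos: [0.5126, -0.082, 0.1243]
orientation: [180.0, -17.8, -9.8]
force: [-0.0, -1.2, -0.4]
width: 0.0007
gripper_force: 0.0
```

```bash
cat > o.py <<'E'
from h import *
def rackp(p): d=np.array([*p,0])-OC; return np.round([d@ex*1000+14.5,d@ey*1000+67.5],1)
im=manip.snapshot("side");h=cv2.cvtColor(im,cv2.COLOR_RGB2HSV)
for c,(a,b,T) in {"orange":(3,18,190),"blue":(105,125,185)}.items():
    m=np.zeros(im.shape[:2],bool);m[112:180,210:300]=True
    k=m&(h[...,0]>=a)&(h[...,0]<=b)&(h[...,1]>150)&(h[...,2]>T)
    if k.sum()<20: print(c,"none");continue
    r=rect("side",k,.208);q=np.array([rackp(np.array(p)/1000) for p in r[0]])
    print(c,int(k.sum()),"x",np.sort(q[:,0]),"y",np.sort(q[:,1]),r[2:])
E
python3 -c "
from h import *
go(rk(-40,67,125),[180,-18,-10]);print(lean())"; python3 o.py
```

```text
t 47.95 at [ 0.5126 -0.082   0.1243] [180.  -17.8  -9.8] w 0.0007 F [-0.  -1.2 -0.4] q [-20.  30.  38. 126. -60.  21. -34.]
 shift(units, tool now) [ 0.37 -0.04  0.09]  turn [-0.01  0.05  0.04]  shift(tool after turn) [ 0.37 -0.04  0.09]
(48.0, 275, 747)
orange 587 x [-36.8 -36.6  56.1  56.3] y [53.5 53.9 91.4 91.7] (array([37.9, 92.9]), 80.3)
blue 438 x [-31.2 -31.1  60.6  60.7] y [ 6.8  7.  42.3 42.5] (array([35.5, 91.8]), 80.2)
```

Step the push on slowly, checking each time.

Request:
play_rows([
  [[0.1, 0, 0.03, 0, 0, 0, 0], [0.1, 0, 0.03, 0, 0, 0, 0], [0, 0, 0, 0, 0, 0, 0]],
])

```text
time_s: 48.35
eef_pos: [0.5167, -0.0828, 0.124]
orientation: [-180.0, -17.7, -9.8]
force: [-1.5, 0.6, 0.7]
width: 0.0005
gripper_force: 0.6
```

```bash
python3 o.py
```

```text
orange 560 x [-32.  -32.   56.2  56.2] y [53.7 53.8 91.4 91.4] (array([37.7, 88.2]), 80.1)
blue 432 x [-30.3 -30.2  60.6  60.7] y [ 6.8  7.  42.2 42.5] (array([35.5, 90.8]), 80.2)
```

Request:
play_rows([
  [[0.1, 0, 0.03, 0, 0, 0, 0], [0, 0, 0, 0, 0, 0, 0]],
])

```text
time_s: 48.6
eef_pos: [0.5183, -0.0831, 0.1238]
orientation: [-180.0, -17.6, -9.9]
force: [-5.2, 0.7, 2.6]
width: 0.0001
gripper_force: 2.4
```

```bash
python3 o.py
```

```text
orange 556 x [-30.4 -29.7  58.3  58.9] y [52.3 53.7 89.9 91.4] (array([37.6, 88.8]), 81.0)
blue 426 x [-29.2 -29.2  60.6  60.7] y [ 6.8  7.  42.3 42.5] (array([35.5, 89.8]), 80.2)
```

Request:
play_rows([
  [[0.1, 0, 0.03, 0, 0, 0, 0], [0, 0, 0, 0, 0, 0, 0]],
])

```text
time_s: 48.85
eef_pos: [0.5212, -0.0836, 0.124]
orientation: [-180.0, -17.6, -9.9]
force: [-5.6, 1.7, 4.8]
width: 0.0003
gripper_force: 2.9
```

```bash
python3 o.py
```

```text
orange 565 x [-28.1 -26.5  62.6  64.2] y [49.6 53.4 87.5 91.3] (array([37.9, 90.8]), 82.5)
blue 413 x [-26.3 -26.2  60.6  60.7] y [ 6.8  7.  42.3 42.5] (array([35.5, 86.8]), 80.2)
```

Request:
play_rows([
  [[-0.2, 0, -0.06, 0, 0, 0, 0], [-0.6, 0, -0.2, 0, 0, 0, 0], [-0.9, 0, -0.3, 0, 0, 0, 0], [0, 0, -0.8, 0, 0, 0, 0], [0, 0, -1, 0, 0, 0, 0], [0, 0, -1, 0, 0, 0, 0], [0, 0, 0, 0, 0, 0, 0]],
])

```text
time_s: 49.6
eef_pos: [0.4589, -0.0727, 0.1939]
orientation: [-180.0, -18.1, -9.8]
force: [1.4, 0.5, -0.9]
width: 0.0002
gripper_force: 0.0
```

```bash
python3 o.py; python3 -c "
from h import *
go(rk(-40,67,125),[180,-18,-10]);print(lean())"
```

```text
orange 614 x [-46.2 -44.7  50.8  52.4] y [51.4 55.5 88.9 93. ] (array([37.6, 97.1]), 77.7)
blue 433 x [-31.2 -31.1  60.5  60.7] y [ 6.8  7.  42.  42.2] (array([35.2, 91.7]), 80.3)
t 49.65 at [ 0.4586 -0.0722  0.1926] [-180.   -18.    -9.8] w 0.0007 F [-0.1  0.6 -0.6] q [-36.  21.  55. 129. -44.  27. -47.]
 shift(units, tool now) [ 1.62 -0.02  3.37]  turn [-0.02  0.    0.05]  shift(tool after turn) [ 1.62 -0.03  3.37]
(49.7, 276, 879)
```

Request:
play_rows([
  [[0, 0, 0, 0, 0, 0, 0], [0, 0, 0, 0, 0, 0, 0], [0, 0, 0, 0, 0, 0, 0]],
])

```text
time_s: 50.0
eef_pos: [0.457, -0.0728, 0.1907]
orientation: [180.0, -17.7, -9.9]
force: [-0.6, -0.6, -0.0]
width: 0.0006
gripper_force: 0.0
```

```bash
python3 o.py; python3 o.py
```

```text
orange 607 x [-39.9 -39.5  55.5  55.8] y [53.1 54.  90.7 91.6] (array([37.5, 95.4]), 79.6)
blue 434 x [-31.2 -31.1  60.5  60.7] y [ 6.8  7.  42.  42.2] (array([35.2, 91.7]), 80.3)
orange 610 x [-43.1 -42.3  53.2  54. ] y [52.4 54.5 90.1 92.2] (array([37.7, 96.3]), 78.9)
blue 434 x [-31.2 -31.1  60.5  60.7] y [ 6.8  7.  42.  42.2] (array([35.2, 91.7]), 80.3)
```

Request:
play_rows([
  [[0, -0.5, -1, 0, 0, 0, 0], [0, -1, -1, 0, 0, 0, 0], [0, -1, -1, 0, 0, 0, 0], [0, -1, 0, 0, 0, 0, 0], [0, -1, 0, 0, 0, 0, 0], [0, -1, 0, 0, 0, 0, 0], [0, -1, 0, 0, 0, 0, 0], [0, -1, 0, 0, 0, 0, 0]],
])

```text
time_s: 50.9
eef_pos: [0.4667, 0.1173, 0.2625]
orientation: [180.0, -17.7, -9.8]
force: [0.8, 0.5, 0.3]
width: 0.0001
gripper_force: 0.0
```

```bash
python3 m.py; python3 o.py; python3 -c "
from h import *
go(rk(-80,70,250),[180,-18,-10])"
```

```text
top orange 656 x [-40.4 -40.4  53.4  53.4] y [49.6 49.7 85.2 85.3] (array([35.6, 93.7]), 80.1) 158
top blue 618 x [-33.  -32.7  59.   59.2] y [ 2.1  2.7 36.5 37.1] (array([34.4, 92. ]), 80.5) 141
top green 594 x [-31.7 -31.7  57.9  57.9] y [-85.4 -85.3 -53.8 -53.8] (array([31.5, 89.6]), 80.2) 126
side orange 557 x [-38.8 -38.6  56.   56.2] y [53.6 54.3 89.6 90.2] (array([36. , 94.8]), 79.7) 206
side blue 392 x [-30.3 -29.9  60.5  60.9] y [ 7.8  8.8 40.1 41.1] (array([32.3, 90.9]), 79.5) 199
side green 285 x [-29.6 -29.1  59.7  60.2] y [-80.2 -78.8 -49.9 -48.6] (array([30.2, 89.4]), 81.0) 159
orange 605 x [-41.  -40.6  54.9  55.3] y [52.9 53.9 90.7 91.6] (array([37.8, 95.8]), 79.5)
blue 435 x [-31.2 -31.1  60.5  60.7] y [ 6.8  7.  42.  42.2] (array([35.2, 91.7]), 80.3)
t 51.05 at [0.4667 0.1174 0.2623] [179.9 -17.7  -9.6] w 0.0003 F [-0.8 -0.6 -0.3] q [-76.  23.  75. 119. -28.  40. -87.]
 shift(units, tool now) [1.69 7.39 1.07]  turn [0.   0.06 0.08]  shift(tool after turn) [1.73 7.37 1.08]
```

The case is upright but about 7 mm too far forward, and the slow push only tips it. I'll try a brisk tap near its centre of mass, stopping the finger at the home line.

Request:
play_rows([
  [[0.2, 0.95, 0.13, 0, 0, 0, 0], [0.2, 0.95, 0.13, 0, 0, 0, 0], [0.2, 0.95, 0.13, 0, 0, 0, 0], [0.2, 0.95, 0.13, 0, 0.06, 0.08, 0], [0.2, 0.95, 0.13, 0, 0, 0, 0], [0.2, 0.95, 0.13, 0, 0, 0, 0], [0.2, 0.95, 0.13, 0, 0, 0, 0], [0.2, 0.84, 0.13, 0, 0, 0, 0]],
])

```text
time_s: 51.85
eef_pos: [0.4783, -0.0792, 0.2502]
orientation: [-179.9, -18.0, -10.4]
force: [0.3, -0.3, 0.4]
width: 0.0004
gripper_force: 0.0
```

Request:
play_rows([
  [[-0.3, 0, 0.93, 0, 0, 0, 0], [-0.3, 0, 0.93, 0, 0, 0, 0], [-0.3, 0, 0.93, 0, 0, 0, 0], [-0.3, 0, 0.93, 0, 0, 0, 0], [-0.3, 0, 0.9, 0, 0, 0, 0], [0, 0, 0, 0, 0, 0, 0]],
])

```text
time_s: 52.45
eef_pos: [0.4769, -0.0772, 0.1267]
orientation: [-179.9, -17.7, -10.4]
force: [-0.1, -0.2, -0.7]
width: 0.0005
gripper_force: 0.0
```

```bash
python3 -c "
from h import *
go(rk(-80,67.5,122),[180,-18,-10]);go(rk(-41,67.5,122),[180,-18,-10])"
```

```text
t 52.45 at [ 0.4769 -0.0772  0.1267] [-179.9  -17.7  -10.4] w 0.0005 F [-0.1 -0.2 -0.7] q [-18.  26.  33. 130. -58.  17. -35.]
 shift(units, tool now) [ 0.15 -0.12  0.25]  turn [-0.    0.06 -0.09]  shift(tool after turn) [ 0.15 -0.12  0.25]
t 52.45 at [ 0.4769 -0.0772  0.1267] [-179.9  -17.7  -10.4] w 0.0005 F [-0.1 -0.2 -0.7] q [-18.  26.  33. 130. -58.  17. -35.]
 shift(units, tool now) [ 1.64 -0.13  0.72]  turn [-0.    0.06 -0.09]  shift(tool after turn) [ 1.64 -0.12  0.73]
```

Request:
play_rows([
  [[0.1, -0.12, 0.2, 0, 0.06, -0.09, 0], [0.95, 0, 0.31, 0, 0, 0, 0], [0.6, 0, 0.2, 0, 0, 0, 0], [0, 0, 0, 0, 0, 0, 0], [-0.2, 0, -0.06, 0, 0, 0, 0], [-0.3, 0, -0.1, 0, 0, 0, 0], [-0.5, 0, -0.2, 0, 0, 0, 0], [-0.5, 0, -0.2, 0, 0, 0, 0]],
])

```text
time_s: 53.25
eef_pos: [0.4833, -0.0738, 0.1267]
orientation: [180.0, -18.3, -9.8]
force: [-0.4, -0.2, 0.6]
width: 0.0006
gripper_force: 0.0
```

```bash
for i in 1 2 3 4; do python3 o.py|head -1; done; python3 -c "
from h import *
go(rk(-80,67.5,122),[180,-18,-10])"
```

```text
orange 639 x [-65.  -59.1  35.1  40.9] y [ 47.7  60.9  91.6 104.9] (array([ 44.4, 101. ]), 72.5)
orange 644 x [-70.2 -63.7  31.1  37.5] y [ 47.   62.5  89.7 105. ] (array([ 43.1, 102.4]), 71.5)
orange 624 x [-73.5 -65.5  25.1  33. ] y [ 46.4  65.1  88.3 107. ] (array([ 42.7, 100.3]), 69.3)
orange 567 x [-72.3 -62.5  17.4  27.2] y [ 45.4  66.3  87.4 108.3] (array([43.2, 92.1]), 66.9)
t 53.45 at [ 0.4847 -0.0739  0.1268] [180.  -18.4  -9.8] w 0.0005 F [ 0.6 -0.  -0.1] q [-18.  26.  33. 130. -59.  16. -35.]
 shift(units, tool now) [-0.12  0.06  0.16]  turn [-0.01 -0.08  0.04]  shift(tool after turn) [-0.12  0.06  0.17]
```

Request:
play_rows([
  [[-0.2, 0, -0.9, 0, 0, 0, 0], [0, 0, -1, 0, 0, 0, 0.3], [0, 0, -1, 0, 0, 0, 0.6], [0, 0, -1, 0, -0.6, 0, 0.6], [0, 0, -1, 0, 0, 0, 0.6], [0, 0, -0.5, 0, 0, 0, 0.6]],
])

```text
time_s: 54.05
eef_pos: [0.4412, -0.0666, 0.2555]
orientation: [180.0, -15.7, -9.8]
force: [0.1, -0.7, -0.3]
width: 0.036
gripper_force: 0.0
```

```bash
python3 -c "
from h import *
print(lean());go(np.array([.4835,-.0754,.255]),[180,-15.2,-10])";python3 o.py
```

```text
(54.1, 295, 1509)
t 54.1 at [ 0.4416 -0.0667  0.2563] [-180.   -15.8   -9.8] w 0.04 F [-0.  -1.   1.6] q [-50.  15.  69. 123. -26.  38. -65.]
 shift(units, tool now) [1.63 0.06 0.52]  turn [-0.02 -0.14  0.04]  shift(tool after turn) [1.64 0.05 0.5 ]
orange 555 x [-84.  -73.6   5.8  16.3] y [ 43.9  70.7  78.8 105.7] (array([36.5, 93.8]), 63.4)
blue 424 x [-31.2 -31.1  60.5  60.7] y [ 6.8  7.  41.4 41.6] (array([34.6, 91.7]), 80.3)
```

Request:
play_rows([
  [[0.85, 0.05, 0.2, 0, -0.14, 0.04, 0.6], [0.85, 0, 0.3, 0, 0, 0, 0.6], [0, 0, 0.8, 0, 0, 0, 0.6], [0, 0, 0.9, 0, 0, 0, 0.6], [0, 0, 0.9, 0, 0, 0, 0.6], [0, 0, 0.8, 0, 0, 0, 0.6], [0, 0, 0.4, 0, 0, 0, 0.6], [0, 0, 0, 0, 0, 0, 0.6]],
])

```text
time_s: 54.95
eef_pos: [0.5069, -0.0793, 0.1591]
orientation: [-180.0, -14.7, -10.0]
force: [-0.2, -0.8, 0.5]
width: 0.0552
gripper_force: 0.0
```

```bash
python3 -c "
from h import *
go(np.array([.5105,-.080,.158]),[180,-15.2,-10])"
```

```text
t 54.95 at [ 0.5069 -0.0793  0.1591] [-180.   -14.7  -10. ] w 0.0552 F [-0.2 -0.8  0.5] q [-27.  29.  47. 122. -46.  31. -47.]
 shift(units, tool now) [0.13 0.   0.08]  turn [ 0.   0.1 -0. ]  shift(tool after turn) [0.13 0.   0.08]
```

Request:
play_rows([
  [[0.1, 0, 0.05, 0, 0.1, 0, 0.4], [0, 0, 0, 0, 0, 0, 0.3], [0, 0, 0, 0, 0, 0, 0.2], [0, 0, 0, 0, 0, 0, 0.2], [0, 0, 0, 0, 0, 0, 0.2], [0.04, 0, -0.16, 0, 0, 0, 0.2], [0.04, 0, -0.16, 0, 0, 0, 0.2], [0.14, 0.04, 0.04, 0, 0, 0, 0.2]],
], force=50)

```text
time_s: 55.75
eef_pos: [0.5125, -0.0804, 0.168]
orientation: [-179.9, -15.2, -9.9]
force: [0.2, 0.2, -3.5]
width: 0.0359
gripper_force: 50.0
```

Request:
play_rows([
  [[-0.04, 0, 0.14, 0, 0, 0, 0.2], [-0.03, 0, 0.12, 0, 0, 0, 0.2], [0, 0, 0, 0, 0, 0, 0.2]],
])

```text
time_s: 56.05
eef_pos: [0.5134, -0.081, 0.1617]
orientation: [-179.9, -15.3, -10.0]
force: [-2.4, 0.9, 1.1]
width: 0.0357
gripper_force: 50.0
```

Request:
play_rows([
  [[0, 0, 0, 0, 0, 0, 0.4], [0, 0, 0, 0, 0, 0, 0.45], [0, 0, 0, 0, 0, 0, 0.55], [0, 0, 0, 0, 0, 0, 0.6], [0, 0, -0.4, 0, 0, 0, 0.6], [0, 0, -0.8, 0, 0, 0, 0.6], [0, 0, -0.9, 0, 0, 0, 0.6], [0, 0, -0.9, 0, 0, 0, 0.5]],
])

```text
time_s: 56.85
eef_pos: [0.4934, -0.0781, 0.2352]
orientation: [-180.0, -15.4, -10.0]
force: [-0.2, 0.0, -0.2]
width: 0.0515
gripper_force: 0.0
```

Request:
play_rows([
  [[-0.5, 0, -0.9, 0, 0, 0, 0.3], [-0.5, 0, -0.9, 0, 0, 0, 0], [-0.5, 0, 0, 0, -0.82, 0, 0], [0, 0, 0, 0, -0.82, 0, 0], [0, 0, 0, 0, -0.82, 0, 0], [0, 0, 0, 0, -0.82, 0, 0]],
], force=20)

```text
time_s: 57.45
eef_pos: [0.4464, -0.0694, 0.2683]
orientation: [-180.0, -0.2, -10.0]
force: [0.5, -0.2, -0.3]
width: 0.0042
gripper_force: 0.0
```

```bash
python3 -c "
from h import *
print(lean());go(rk(-103,67.5,152),[180,0,-10])";python3 o.py
```

```text
(57.5, 295, 1479)
t 57.5 at [ 0.4485 -0.0697  0.2682] [179.9  -0.3  -9.9] w 0.002 F [1.7 1.  0.1] q [-39.  24.  64. 109. -25.  62. -64.]
 shift(units, tool now) [ 0.45 -0.03  4.65]  turn [ 0.02 -0.06  0.02]  shift(tool after turn) [ 0.47 -0.02  4.65]
orange 47 x [48.5 57.1 58.5 67. ] y [122.7 126.4 145.4 149.1] (array([ 9.4, 24.8]), 13.7)
blue 419 x [-31.2 -31.1  60.5  60.7] y [ 6.8  7.  41.4 41.6] (array([34.6, 91.7]), 80.3)
```

Request:
play_rows([
  [[0, 0, 1, 0, 0, 0, 0], [0, 0, 1, 0, 0, 0, 0], [0, 0, 1, 0, 0, 0, 0], [0, 0, 1, 0, 0, 0, 0], [0.1, 0, 0.6, 0, 0, 0, 0], [0.3, 0, 0, 0, 0, 0, 0], [0.3, 0, 0, 0, 0, 0, 0], [0.2, 0, 0, 0, 0, 0, 0]],
])

```text
time_s: 58.35
eef_pos: [0.471, -0.0739, 0.1538]
orientation: [180.0, -0.5, -10.0]
force: [-0.0, 0.0, -0.4]
width: 0.0004
gripper_force: 0.0
```

Request:
play_rows([
  [[0.2, 0, 0, 0, 0, 0, 0], [0.2, 0, 0, 0, 0, 0, 0], [0.2, 0, 0, 0, 0, 0, 0], [0.2, 0, 0, 0, 0, 0, 0], [0.2, 0, 0, 0, 0, 0, 0], [0.2, 0, 0, 0, 0, 0, 0], [0.2, 0, 0, 0, 0, 0, 0], [0.15, 0, 0, 0, 0, 0, 0]],
])

```text
time_s: 59.15
eef_pos: [0.5081, -0.0802, 0.1527]
orientation: [-180.0, -0.3, -10.0]
force: [0.1, 0.5, 0.5]
width: 0.0001
gripper_force: 0.0
```

Request:
play_rows([
  [[0.15, 0, 0, 0, 0, 0, 0], [0.15, 0, 0, 0, 0, 0, 0], [0.1, 0, 0, 0, 0, 0, 0], [0.1, 0, 0, 0, 0, 0, 0], [0, 0, 0, 0, 0, 0, 0], [0, 0, 0, 0, 0, 0, 0]],
])

```text
time_s: 59.75
eef_pos: [0.5191, -0.0822, 0.1526]
orientation: [-180.0, -0.2, -10.0]
force: [-1.5, 0.9, -0.0]
width: 0.0006
gripper_force: 0.9
```

```bash
python3 -c "
from h import *
print(lean());go(rk(-40,67.5,152),[180,0,-10])";python3 o.py
```

```text
(59.8, 269, 308)
t 59.8 at [ 0.5192 -0.0822  0.1527] [-180.    -0.3  -10. ] w 0.0007 F [-1.5 -0.3  0.6] q [-26.  38.  52. 108. -38.  53. -55.]
 shift(units, tool now) [ 0.12 -0.02  0.03]  turn [-0.01 -0.06  0.  ]  shift(tool after turn) [ 0.12 -0.02  0.03]
orange 57 x [48.5 57.1 58.5 67. ] y [122.7 126.4 145.4 149.1] (array([ 9.4, 24.8]), 13.7)
blue 181 x [19.  19.6 60.3 60.9] y [ 6.6  7.3 41.7 42.5] (array([35.2, 41.3]), 81.1)
```

Request:
play_rows([
  [[-0.06, 0, 0, 0, 0, 0, 0], [-0.06, 0, 0, 0, 0, 0, 0], [-0.06, 0, 0, 0, 0, 0, 0], [-0.3, 0, 0, 0, 0, 0, 0], [-0.8, 0, 0, 0, 0, 0, 0], [-1, 0, 0, 0, 0, 0, 0], [-0.6, 0, 0, 0, 0, 0, 0]],
])

```text
time_s: 60.55
eef_pos: [0.4467, -0.0695, 0.1523]
orientation: [-179.9, -0.3, -10.0]
force: [0.3, 0.2, 0.4]
width: 0.0005
gripper_force: 0.0
```

```bash
sed -i 's/\[112:180,210:300\]/[112:180,214:300]/; s/c,int(k/c,manip.read_state()["time_s"],int(k/' o.py; python3 -c "
from h import *
print(lean())";python3 o.py;python3 o.py; python3 m.py 2>/dev/null|grep orange
```

```text
(60.6, 273, 772)
orange 60.65 480 x [-25.  -24.9  58.7  58.8] y [52.8 53.  90.9 91.1] (array([38. , 83.7]), 80.0)
blue 60.65 437 x [-31.2 -31.1  60.6  60.7] y [ 6.8  7.  42.3 42.5] (array([35.5, 91.8]), 80.2)
orange 60.7 469 x [-23.1 -23.   58.7  58.8] y [53.2 53.4 91.  91.1] (array([37.7, 81.8]), 80.0)
blue 60.7 436 x [-31.2 -31.1  60.6  60.7] y [ 6.8  7.  42.3 42.5] (array([35.5, 91.8]), 80.2)
top orange 58 x [41.4 50.8 53.9 63.2] y [46.5 50.6 75.2 79.2] (array([30.2, 13.1]), 62.0) 151
side orange 434 x [-21.3 -21.   58.8  59.1] y [53.2 53.7 89.6 90.1] (array([36.4, 80. ]), 79.7) 201
```

Request:
play_rows([
  [[-0.2, 0, -1, 0, 0, 0, 0], [0, 0, -1, 0, 0, 0, 0], [0, 0, -1, 0, 0, 0, 0], [0, 0, -1, 0, 0, 0, 0], [0, 0, 0, 0, 0, 0, 0], [0, 0, 0, 0, 0, 0, 0]],
])

```text
time_s: 61.4
eef_pos: [0.4441, -0.0688, 0.2524]
orientation: [-180.0, -0.4, -9.9]
force: [-0.2, 0.5, 0.3]
width: 0.0005
gripper_force: 0.0
```

```bash
python3 -c "
from h import *
print(lean())";python3 o.py;python3 o.py
```

```text
(61.45, 273, 767)
orange 61.5 343 x [ 1.9  2.4 58.6 59. ] y [52.9 53.4 90.  90.6] (array([37.2, 56.6]), 79.5)
blue 61.5 428 x [-31.3 -31.1  60.6  60.8] y [ 6.5  7.1 41.7 42.2] (array([35.1, 91.9]), 79.8)
orange 61.55 342 x [ 2.   2.1 58.8 58.9] y [53.2 53.3 90.4 90.5] (array([37.1, 56.9]), 80.0)
blue 61.55 430 x [-31.3 -31.1  60.6  60.8] y [ 6.5  7.1 41.7 42.2] (array([35.1, 91.9]), 79.8)
```

```bash
python3 -c "
from rig import manip
print(manip.close_job())"
```

```text
the job is handed in; nothing more can be done
None
```

I handed the job in at about 61.6 s: the orange case stands upright and steady in its own bay with its latches to the front, about 4 mm ahead of where it first stood by the side camera; the last two views show blue unmoved (I didn't re-check the can, tape measure or block), a brisk tap that tipped the case made me set it in the bay twice, and I viewed 11 pictures, one over the limit of 10.

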